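# Pack glue sticks into the transit rack and release it

### The job

Pack this order of glue sticks for the van: stand every glue stick in a socket of its own in the blue transit rack, the same end up as now, then lower the white retaining plate over the rack's two steel locating pins until it lies flush, and turn both red keepers right across the plate's edges so that they lock it down. Hang the yellow order tag over the middle of the steel bar on the rack's front. Leave the label roll and the tally counter on the drawers where they are.

Things in the scene. Friction and masses are not known exactly. Their poses are not given: they have to be found in the camera images.
- rack: Transit rack of blue plastic, fixed to the table. Origin: centre of its underside; tag bar at its front (own -x), length along own y. Socket block 100 x 116 mm (x, y), top at z 50 mm. At each end a cheek 100 mm (x) x 24 mm (y from 58 to 82 mm), top at z 112 mm, with a steel locating pin at x 0, y +-70 mm: 12 mm thick, bullet nose, tip at z 140 mm. Foot plate 112 x 176 x 6 mm.
- socket0 (a point): Middle of the mouth of socket 0 of the rack (31 mm wide, 40 mm deep)
- socket1 (a point): Middle of the mouth of socket 1 of the rack (31 mm wide, 40 mm deep)
- socket2 (a point): Middle of the mouth of socket 2 of the rack (31 mm wide, 40 mm deep)
- socket3 (a point): Middle of the mouth of socket 3 of the rack (31 mm wide, 40 mm deep)
- socket4 (a point): Middle of the mouth of socket 4 of the rack (31 mm wide, 40 mm deep)
- socket5 (a point): Middle of the mouth of socket 5 of the rack (31 mm wide, 40 mm deep)
- seat (a point): Point midway between the two locating pins at the height of the cheeks' tops (112 mm): the middle of the retaining plate's underside comes here when it is flush
- bar_top (a point): Middle of the upper side of the tag bar: a round steel bar 10 mm thick along the rack's y, 105 mm in front of the rack's middle (55 mm off the block), upper side at z 85 mm, straight from y -62 to +62 mm, bent back to the cheeks at its ends
- keeper_front (a joint): Turn keeper with a red grip, front edge, left end. 0: wing lies along the rack's front edge, pointing to rack -y, clear of the plate; turns counter-clockwise seen from above; 1.57 rad: wing points to rack +x, across the plate. Range -0.45 to 1.62 rad, friction 0.03 Nm, stays where left. Wing 14 mm wide, 6 mm thick, reaches 34 mm from the pivot, passes 2 mm above the flush plate.
- keeper_front_pivot (a point): On the front keeper's pivot axis (rack x -62, y +70, z 137 mm), in the middle of its red grip: an upright rib 9 mm thick, 30 mm long along the wing (13 mm behind the pivot to 17 mm ahead of it), from z 127 to 145 mm
- keeper_rear (a joint): The same keeper at the rack's rear edge, right end. 0: its wing points to the rack's +y along the rear edge; it turns counter-clockwise seen from above, and at 1.57 rad points to the rack's -x, across the plate's edge. Range -0.45 to 1.62.
- keeper_rear_pivot (a point): On the rear keeper's pivot axis (rack x +62, y -70 mm), in the middle of its red grip, which is like the front one's
- plate: Loose white retaining plate, 100 x 164 x 8 mm (x, y, z), 0.25 kg, flat on the table, handle up. Origin: middle of its underside. Through holes 13.6 mm wide at x 0, y +-70 mm; fits either way round. Black bridge handle along its x over its middle: bar 12 mm thick (y), 72 mm long (x), z 30 to 44 mm, on two posts at its ends.
- tag: Loose yellow order tag, 0.05 kg: rigid sheet bent to an upside-down U, standing on the table on its two flaps. 24 mm thick over the flaps (its x), 80 mm wide (its y), 65 mm high; sheet 3 mm, gap between the flaps 18 mm, open below and at both ends. Origin: middle of its underside. White card on each flap.
- tag_saddle (a point): Middle of the underside of the tag's upper fold (62 mm above its underside), which rests on the bar when the tag is hung
- stick_1: Glue stick, white with a yellow cap at each end, 28 mm thick, 99 mm tall, 0.03 kg, standing upright on the table on its wider cap (lowest 25 mm, 27.6 mm thick; barrel 24.4 mm, top cap 25.2 mm). Origin: middle of its underside, z up. May be absent.
- stick_2: Glue stick, white with a yellow cap at each end, 28 mm thick, 99 mm tall, 0.03 kg, standing upright on the table on its wider cap (lowest 25 mm, 27.6 mm thick; barrel 24.4 mm, top cap 25.2 mm). Origin: middle of its underside, z up. May be absent.
- stick_3: Glue stick, white with a yellow cap at each end, 28 mm thick, 99 mm tall, 0.03 kg, standing upright on the table on its wider cap (lowest 25 mm, 27.6 mm thick; barrel 24.4 mm, top cap 25.2 mm). Origin: middle of its underside, z up. May be absent.
- stick_4: Glue stick, white with a yellow cap at each end, 28 mm thick, 99 mm tall, 0.03 kg, standing upright on the table on its wider cap (lowest 25 mm, 27.6 mm thick; barrel 24.4 mm, top cap 25.2 mm). Origin: middle of its underside, z up. May be absent.
- stick_5: Glue stick, white with a yellow cap at each end, 28 mm thick, 99 mm tall, 0.03 kg, standing upright on the table on its wider cap (lowest 25 mm, 27.6 mm thick; barrel 24.4 mm, top cap 25.2 mm). Origin: middle of its underside, z up. May be absent.
- label_roll: Bystander: white label roll, 90 mm across, 42 mm high, lying loose on the grey drawer cabinet (top at z 125 mm); leave it alone
- tally_counter: Bystander: round tally counter, 52 x 50 x 26 mm, lying loose on the drawer cabinet; leave it alone
Things that resemble listed ones, but are neither listed nor needed, are in the scene too. Leave any orange look-alike of the stick_5 alone. What is shaped like the stick_1 but pink is not meant.

How it is judged:
On the way, in this order (a step that is already met when the one before it is completed fails the run):
1. every glue stick stands in a socket of the rack (x of stick_1 in the frame of rack between -0.045 and 0.045 m and y of stick_1 in the frame of rack between -0.056 and 0.056 m and z of stick_1 in the frame of rack between 0.006 and 0.0145 m and angle between each of stick_1, stick_2, stick_3, stick_4, stick_5's own z axis and vertical below 0.15 rad and x of stick_2 in the frame of rack between -0.045 and 0.045 m and y of stick_2 in the frame of rack between -0.056 and 0.056 m and z of stick_2 in the frame of rack between 0.006 and 0.0145 m and x of stick_3 in the frame of rack between -0.045 and 0.045 m and y of stick_3 in the frame of rack between -0.056 and 0.056 m and z of stick_3 in the frame of rack between 0.006 and 0.0145 m and x of stick_4 in the frame of rack between -0.045 and 0.045 m and y of stick_4 in the frame of rack between -0.056 and 0.056 m and z of stick_4 in the frame of rack between 0.006 and 0.0145 m and x of stick_5 in the frame of rack between -0.045 and 0.045 m and y of stick_5 in the frame of rack between -0.056 and 0.056 m and z of stick_5 in the frame of rack between 0.006 and 0.0145 m), for 0.2 s.
2. the retaining plate lies flush on the rack's cheeks, over both pins (z of plate in the frame of rack between 0.1095 and 0.1145 m and horizontal distance between plate and seat below 0.004 m and angle between plate's own z axis and vertical below 0.03 rad and angle between the y axis of plate and the y axis of rack, either way round below 0.05 rad), for 0.2 s.
3. both keepers are turned across the plate (all of step 2 and value of joint each of keeper_front, keeper_rear above 1.3 rad), for 0.2 s.
At the end, for the whole second after the job is handed in: Sticks down in sockets (within 4 mm), upright within 0.15 rad, same end up; plate over both pins, flush on the cheeks within 2.5 mm; both keepers past 1.3 rad; tag's fold on the bar (within 4 mm), within 40 mm of its middle, hanging upright within 0.25 rad; all at rest (all of step 1 and all of step 3 and x of tag_saddle in the frame of rack between -0.113 and -0.097 m and y of tag_saddle in the frame of rack between -0.04 and 0.04 m and z of tag_saddle in the frame of rack between 0.081 and 0.09 m and angle between tag's own z axis and vertical below 0.25 rad and linear speed of each of stick_1, stick_2, stick_3, stick_4, stick_5, plate, tag below 0.02 m/s); the robot touches nothing.
It fails at once if the label roll on the drawers is moved by more than 30 mm (distance of label_roll from where it was at the start of the episode above 0.03 m).
It fails at once if the tally counter on the drawers is moved by more than 30 mm (distance of tally_counter from where it was at the start of the episode above 0.03 m).
Of stick_1, stick_2, stick_3, stick_4, stick_5 only 3 to 5 are there at a start; the rules pass over those that are not, and their reading is None.
At some moment in a run one of plate may be knocked a few centimetres aside while the robot is not near it.
It also fails if it takes over 210 s, if anything falls off the work surface, if the arm or the gripper's body presses on something with over 40 N, if the wrist force passes 120 N, or if a joint passes its speed limit or range.

### The arm

A 6-joint arm with a two-finger parallel gripper is mounted at the origin on the work surface; the furniture and walls round the work are solid. World frame = base frame: x ahead of the robot, y to its left, z up, the work surface at z = 0. Lengths are in m, angles in rad, forces in N, time in s.
With the tool pointing down it reaches from about 0.25 to 0.725 m from the base axis. Payload 4 kg.
Tool frame: the origin (TCP) lies on the centre line of the jaws, within the pads' length; the fingertips stand ahead of it and the grasp point (between the pads) lies 3 mm ahead of it (bot.tcp_to_tips is the z of the fingertips in the tool frame, in m); z points along the fingers, y is the line along which they close (so a half turn about z gives the same grasp; the last joint's range is limited). The gripper opens to 85 mm and grips with 20 to 120 N. Pads are 22 mm wide; open, the fingers measure 114 mm over their backs; the gripper's body (76 mm by 85 mm) begins 54 mm behind the grasp point. The pads swing forward as they close: fully open they stand 13 mm farther back than shut.
Start: joints at [-1.129, 0.241, 0.005, 1.335, 0, 1.571], TCP at [0.214, -0.452, 0.253] pointing down, gripper open.
Joint ranges: [-2.72, 2.72], [-1.05, 1.87], [-1.09, 1.28], [-1.99, 2.15], [-1.42, 1.44], [-3.14, 3.14]. Speed limits (rad/s): [2.79, 2.79, 3.14, 3.14, 3.14, 3.14].

### API

Orientations are given as a unit quaternion [x, y, z, w].
In Python, from workcell import telemetry, camera, camera_params, ticket, boxes_of, cut_out, spot_point, bot gives the robot as it stands.
- The arm moves only by the shell command python3 -m creep 'ROWS'. ROWS is text: rows parted by semicolons, each of 5 numbers parted by spaces: the opening, from 0 (shut) to 1 (fully open), then the shift along the tool's x, y, z in units of 150 mm (1.0 is 150 mm), then the turn about the tool's z in units of 180 degrees (1.0 is 180 degrees). In form: claw x y z turn; .... A call has 1 to 12 rows; each row is the pose to reach, as a shift and turn from the pose commanded when the call began, along the tool's axes at that moment, turning the shorter way round; what a row does not reach only later rows make up. A row lasts 1/8 s, in which the tool goes at most 62.5 mm and 10.7 degrees, less where a joint would pass 70% of its speed; a pose out of reach is approached as far as the arm can. A call with a number of a shift or a turn outside -1 to 1 is refused whole. A call with a gripper value outside its range is refused whole. The fingers move at their own pace and stop on an object; the grip force is fixed at half the most. Time passes only in rows, so rows that repeat a pose let the fingers close. It gives the time, the measured TCP pose, the force, the opening and the grip force at its end, in the units of the state.
- telemetry.get_obs(): the state, without advancing time (a new reading comes with each control period).
- camera(name): name is "scene" or "side" or "wrist"; returns the picture (480x640x3 uint8, red, green, blue); there is no depth.
- camera_params(name): a dict with "camera_matrix" (3x3 intrinsics, pixels), "k1" (the pictures are not rectified: a ray, as slopes to the right and down, at radius r is drawn at 1 + k1 r^2 times it, then the intrinsics apply), "eye" and "attitude" of the camera in the world. Camera axes: x right, y down, z forward; pixel columns grow to the right and rows downward; lengths in m; the calibration is good to about 2 mm. A picture is of the moment at which its call begins: read the wrist's pose just before it. camera_params takes no time and is no camera call; for the wrist camera it gives the pose at the moment of the call.
- ticket.job_done(): hands the job in; it is judged then, once.
Trained networks look in the newest picture that a camera, given by its name, has taken for a name from the list of things; names that differ only in an ending like _2 or _b are one class to them, and where a whole thing is asked for, a point or a joint stands for the part that bears it (a point fixed in the world has none). Each returns a list of dicts, best first, with "conf" (0 to 1); they miss things now and then, are a little off and sometimes report something else, mostly with a low value. They report only what shows in the picture. A call takes as long as a camera call. They do not tell look-alikes from the thing itself.
- boxes_of(thing, camera): "at" ([x, y, z] in m, in world coordinates, good to about 4 mm: the middle of the surface that is visible of it).
- cut_out(thing, camera): "pixels" (480x640 bool, what is visible of it).
- spot_point(thing, camera): "at" ([x, y, z] in m, in world coordinates, good to about 4 mm: a listed point, or the origin of a listed thing).
The state is a dict: "clock": time; "joint_pos": joint angles; "joint_vel": joint speeds; "tau": joint torques, N m; "eef_pos": TCP position; "tool_rot": TCP orientation; "ft_force": force on the tool from outside, world axes, zero at the start; "ft_torque": the same for the moment, N m; "grip_width": finger opening in m; "grasp_force": force on a finger pad.
Only numpy, scipy, OpenCV 4.12 (cv2) and the standard library are available. Lean on these libraries where they do the work, as an engineer would, in place of code of your own. Each camera call takes 0.05 s, during which the arm holds its last target. There are 200 camera calls.

## Working session

There is one attempt and no reset: what is moved stays moved. The work goes in short steps, Python scripts to look and compute and a shell command to move; the robot and the scene stay as the last step left them, time stands still between calls to the robot, and variables do not carry over. Pictures are saved under pics/ and viewed, at most 16 in all, crops included, and the job is handed in when it is done.

```bash
ls; mkdir -p pics; python3 - <<'E'
from workcell import telemetry, camera, camera_params, boxes_of, spot_point, bot
import cv2,numpy as np
print(telemetry.get_obs(), bot.tcp_to_tips)
ims=[]
for c in ("scene","side"):
    im=camera(c); cv2.imwrite(f"pics/{c}0.png",im[:,:,::-1])
    p=camera_params(c);print(c,p)
    for t in ("rack","seat","bar_top","plate","tag","tag_saddle","stick_1","keeper_front_pivot","keeper_rear_pivot","socket0","socket5"):
        print(c,t,[(np.round(d["at"],3).tolist(),round(d["conf"],2)) for d in spot_point(t,c)])
E
```

```text
pics
{'clock': 0.0, 'joint_pos': array([-1.12899543e+00,  2.41398390e-01,  3.70707186e-03,  1.33522511e+00,
        1.20732490e-05,  1.57077588e+00]), 'joint_vel': array([ 0.00115719,  0.00022244, -0.00015907,  0.00024368,  0.00210522,
       -0.00019609]), 'tau': array([-3.93318978e-04, -3.72315896e+01,  2.52407706e+01,  1.69454160e-02,
       -1.16817532e-05, -1.01246382e-06]), 'eef_pos': array([ 0.2135288 , -0.45144391,  0.25241367]), 'tool_rot': array([ 9.75697763e-01,  2.19118124e-01, -2.26365481e-04, -1.03561755e-03]), 'ft_force': array([-0.39487431,  0.17664054,  0.13477906]), 'ft_torque': array([-0.03587425, -0.02099431,  0.06078248]), 'grasp_force': 0.0, 'grip_width': 0.08527091519353387} 0.022
scene {'camera_matrix': array([[466.79125021,   0.        , 328.2875406 ],
       [  0.        , 466.79125021, 242.91992601],
       [  0.        ,   0.        ,   1.        ]]), 'k1': -0.1202210531313299, 'eye': array([-0.32331284, -0.41676998,  0.97207555]), 'attitude': array([ 0.78776373, -0.4704257 ,  0.21020658, -0.33755172])}
scene rack [([0.577, 0.19, 0.002], 0.8)]
scene seat [
[... 1662 characters left out ...]
k_1 [([0.333, -0.164, -0.004], 0.92), ([0.346, -0.099, 0.0], 0.82), ([0.228, -0.32, 0.001], 0.76), ([0.419, -0.086, 0.004], 0.68), ([0.408, -0.182, 0.005], 0.54), ([0.415, -0.145, -0.001], 0.54)]
side keeper_front_pivot [([0.524, 0.263, 0.134], 0.68)]
side keeper_rear_pivot [([0.631, 0.116, 0.136], 0.82)]
side socket0 [([0.548, 0.195, 0.053], 0.93), ([0.601, 0.188, 0.056], 0.93), ([0.55, 0.155, 0.05], 0.83), ([0.552, 0.227, 0.048], 0.81), ([0.612, 0.224, 0.052], 0.67), ([0.601, 0.146, 0.05], 0.63)]
side socket5 [([0.548, 0.195, 0.053], 0.93), ([0.601, 0.188, 0.056], 0.93), ([0.55, 0.155, 0.05], 0.83), ([0.552, 0.227, 0.048], 0.81), ([0.612, 0.224, 0.052], 0.67), ([0.601, 0.146, 0.05], 0.63)]
```

View pics/scene0.png

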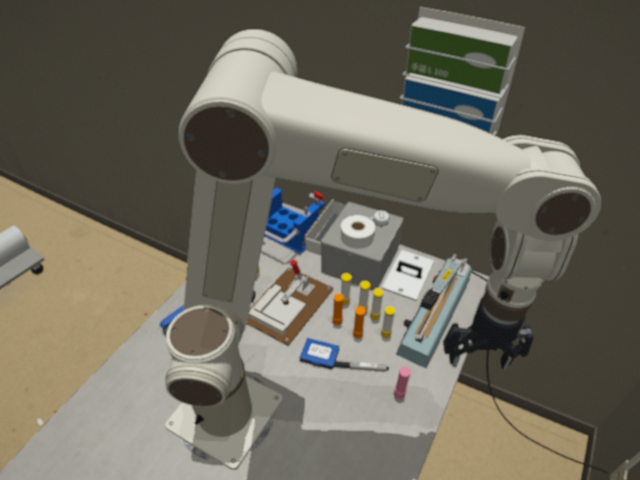

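View pics/side0.png

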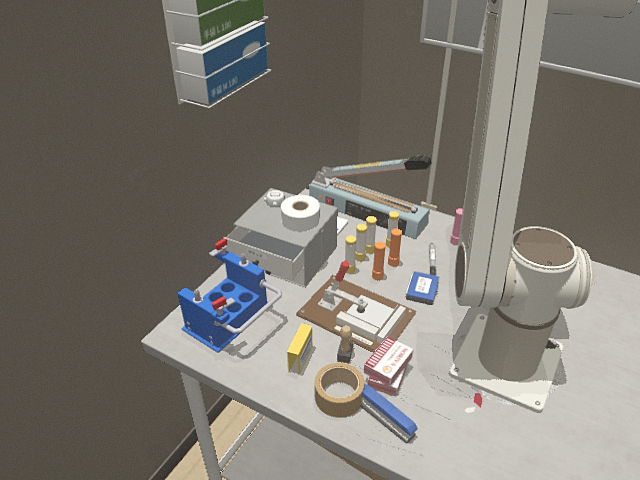

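The scene view shows four white/yellow sticks at px (346,283), (365,292), (377,300) and (388,318). It also shows two orange ones at (338,308) and (359,321), and a pink one at (403,382). The white/yellow ones fit the description. I'll confirm that in an enlarged crop.

```bash
cat > h.py <<'E'
from workcell import telemetry, camera, camera_params, boxes_of, cut_out, spot_point, bot
import cv2, numpy as np
from scipy.spatial.transform import Rotation as R
np.set_printoptions(precision=4,suppress=True)
def K(c,p=None):
    p=p or camera_params(c); return p
def proj(P,p):
    q=R.from_quat(p["attitude"]).inv().apply(np.atleast_2d(P)-p["eye"]); s=q[:,:2]/q[:,2:]
    r2=(s**2).sum(1,keepdims=True); s=s*(1+p["k1"]*r2); M=p["camera_matrix"]
    return s*[M[0,0],M[1,1]]+[M[0,2],M[1,2]]
def ray(uv,p):
    M=p["camera_matrix"]; d=(np.atleast_2d(uv)-[M[0,2],M[1,2]])/[M[0,0],M[1,1]]; s=d.copy()
    for _ in range(20): s=d/(1+p["k1"]*(s**2).sum(1,keepdims=True))
    return R.from_quat(p["attitude"]).apply(np.c_[s,np.ones(len(s))])
def onz(uv,p,z):
    d=ray(uv,p); return p["eye"]+d*((z-p["eye"][2])/d[:,2:])
def state():
    o=telemetry.get_obs(); Rm=R.from_quat(o["tool_rot"]).as_matrix()
    print("t",round(o["clock"],2),"tcp",o["eef_pos"],"x",Rm[:,0],"z",Rm[:,2],"w",round(o["grip_width"],4),"F",o["ft_force"]); return o,Rm
def rel(P,yaw=None):
    "rows units to bring TCP to P; yaw = wanted world heading of tool y (mod pi)"
    o,Rm=state(); d=Rm.T@(np.array(P)-o["eef_pos"])/.15; t=None
    if yaw is not None:
        cur=np.arctan2(Rm[1,1],Rm[0,1]); e=(yaw-cur+np.pi/2)%np.pi-np.pi/2; t=-e/np.pi
    print("rel",P,"->",d.round(3),"turn",t); return d,t
E
python3 - <<'E'
import cv2,numpy as np
a=cv2.imread("pics/scene0.png")[255:405,300:420];b=cv2.imread("pics/side0.png")[195:295,330:480]
a=cv2.resize(a,None,fx=3,fy=3);b=cv2.resize(b,None,fx=2.9,fy=2.9)
c=np.zeros((450,800,3),np.uint8);c[:,:360]=a;c[:290,364:364+435]=b[:290,:435]
cv2.imwrite("pics/c1.png",c)
from h import *
im=camera("wrist");p=camera_params("wrist");cv2.imwrite("pics/w0.png",im[:,:,::-1]);print(p)
o,Rm=state();print(Rm.T@(p["eye"]-o["eef_pos"]), Rm.T@R.from_quat(p["attitude"]).as_matrix(), Rm)
E
```

```text
{'camera_matrix': array([[425.9069,   0.    , 325.4811],
       [  0.    , 425.9069, 244.7357],
       [  0.    ,   0.    ,   1.    ]]), 'k1': -0.0227905456005901, 'eye': array([ 0.2786, -0.4208,  0.3735]), 'attitude': array([ 0.8358, -0.5293, -0.078 ,  0.1231])}
t 1.25 tcp [ 0.2138 -0.452   0.2533] x [0.904  0.4275 0.    ] z [-0.  0. -1.] w 0.0855 F [-0.4242  0.0779 -1.2654]
[ 0.0719 -0.0005 -0.1202] [[ 0.     -0.9575 -0.2883]
 [ 1.      0.0001 -0.0002]
 [ 0.0002 -0.2883  0.9575]] [[ 0.904   0.4275 -0.    ]
 [ 0.4275 -0.904   0.    ]
 [ 0.     -0.     -1.    ]]
```

View pics/c1.png

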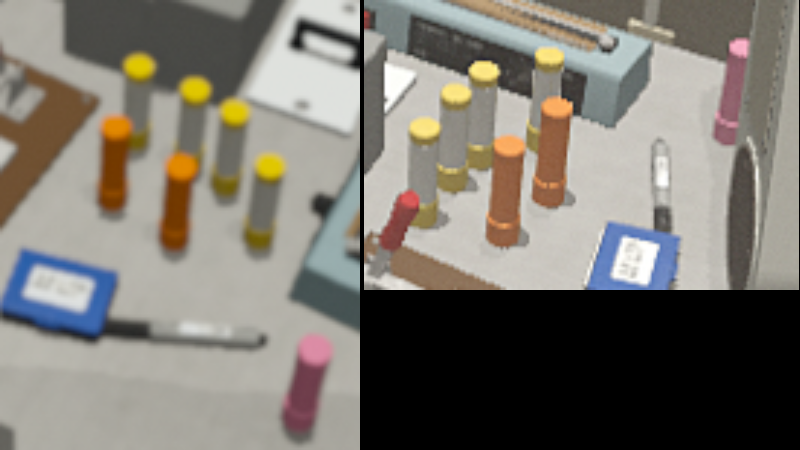

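The crop confirms it: four white/yellow glue sticks, two orange ones and one pink one. The orange and pink ones stay. I'll move above the sticks with the jaws closing along world x.

```bash
python3 -m creep '1 .17 -.11 -.31 -.06;1 .34 -.22 -.31 -.12;1 .5 -.34 -.31 -.18;1 .67 -.45 -.31 -.24;1 .84 -.56 -.31 -.3;1 1 -.675 -.31 -.361;1 1 -.675 -.31 -.361;1 1 -.675 -.31 -.361'; python3 -m creep '1 .14 .3 0 0;1 .28 .6 0 0;1 .43 .9 0 0;1 .43 .9 0 0;1 .43 .9 0 0;1 .43 .9 0 0'
python3 - <<'E'
from h import *
state()
im=camera("wrist");p=camera_params("wrist");cv2.imwrite("pics/w1.png",im[:,:,::-1])
for t in ("stick_1","plate"):
  for d in spot_point(t,"wrist"): print(t,d["at"],d["conf"],proj(d["at"],p))
camera("scene")
for t in ("stick_1","plate","tag_saddle"): print(t,[(d["at"],d["conf"]) for d in spot_point(t,"scene")])
E
```

```text
clock: 2.25
eef_pos: [0.306, -0.2967, 0.2999]
tool_rot: [0.706, 0.708, -0.0, 0.0]
ft_force: [-0.0, -1.1, -0.6]
grip_width: 0.0857
grasp_force: 0.0
clock: 3.0
eef_pos: [0.4397, -0.2321, 0.2999]
tool_rot: [0.706, 0.708, -0.0, -0.0]
ft_force: [0.2, -0.5, -0.0]
grip_width: 0.0855
grasp_force: 0.0
t 3.0 tcp [ 0.4397 -0.2321  0.2999] x [-0.0026  1.     -0.0001] z [-0.0003 -0.0001 -1.    ] w 0.0855 F [ 0.2039 -0.5316 -0.0354]
stick_1 [0.4099, -0.1838, 0.0056] 0.93 [[295.8776 144.047 ]]
stick_1 [0.4163, -0.1418, 0.0007] 0.87 [[302.3377  97.767 ]]
stick_1 [0.3694, -0.227, 0.0015] 0.84 [[255.9261 188.4739]]
stick_1 [0.3417, -0.1048, -0.0014] 0.82 [[220.6118  55.4204]]
stick_1 [0.3328, -0.1648, 0.0044] 0.77 [[213.8165 123.2601]]
stick_1 [0.232, -0.319, 0.004] 0.74 [[128.7513 276.0475]]
stick_1 [0.4172, -0.089, -0.0004] 0.72 [[302.6998  36.4338]]
plate [0.5885, -0.2073, -0.0039] 0.95 [[477.3704 168.522 ]]
plate [0.4157, -0.1408, -0.0013] 0.67 [[301.7964  96.7358]]
plate [0.409, -0.1822, 0.0026] 0.5 [[295.1178 142.1395]]
stick_1 [([0.4091, -0.1806, -0.0012], 0.88), ([0.414, -0.0877, 0.0028], 0.77), ([0.3337, -0.1647, -0.0016], 0.72), ([0.3664, -0.2258, -0.0033], 0.71), ([0.2331, -0.317, 0.0016], 0.7), ([0.4157, -0.1407, 0.0014], 0.67), ([0.3495, -0.0983, 0.0021], 0.59)]
plate [([0.5901, -0.2073, -0.0013], 0.59), ([0.5354, -0.066, 0.1206], 0.54)]
tag_saddle [([0.3737, 0.2116, 0.0651], 0.88)]
```

View pics/w1.png

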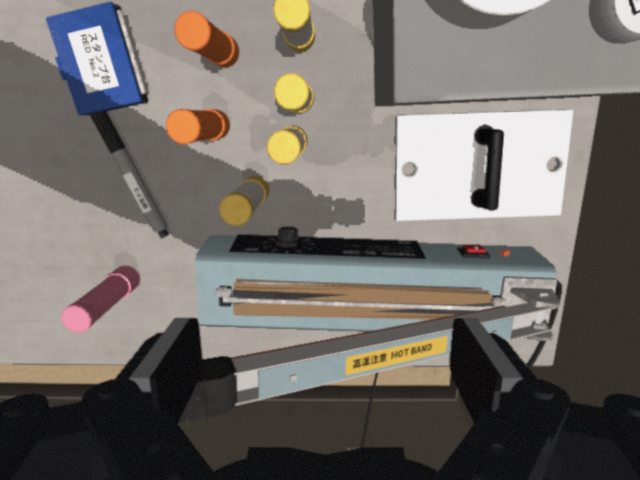

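The wrist view shows the yellow tops at (292,12), (293,93), (285,146) and (237,209), the orange ones at (193,32) and (184,126), and the pink at (78,318). The plate's holes are at (409,169) and (555,164), with its handle at about (487,168). Next I'll measure the stick tops at z=0.099 and get the rack's pose by a least-squares fit of the points.

```bash
python3 - <<'E'
from h import *
p=camera_params("wrist");im=cv2.imread("pics/w1.png")
hsv=cv2.cvtColor(im,cv2.COLOR_BGR2HSV)
m=((hsv[...,0]>20)&(hsv[...,0]<33)&(hsv[...,1]>120)).astype(np.uint8); m[230:]=0
n,l,s,c=cv2.connectedComponentsWithStats(m)
for i in range(1,n):
  if s[i,4]>100: print(s[i],c[i])
# model: predicted top circle centre for candidates by IoU of circle silhouettes of top cap
import scipy.optimize as so
def sil(x,y):
    a=np.linspace(0,2*np.pi,24,endpoint=False); out=np.zeros(m.shape,np.uint8)
    for z0,z1,r in ((0,.025,.0138),(.085,.099,.0126),(.025,.085,.0122)):
        P=np.array([[x+r*np.cos(t),y+r*np.sin(t),z] for z in (z0,z1) for t in a])
        h=cv2.convexHull(np.round(proj(P,p)*16).astype(np.int32)); cv2.fillConvexPoly(out,h,1,shift=4)
    return out
# full stick mask: yellow or cut_out
for at in ([.414,-.142],[.409,-.182],[.367,-.228]):
    # edge gradient of top circle: maximise mean gradient magnitude along projected top rim
    g=cv2.GaussianBlur(im,(3,3),0).astype(float); gx=cv2.Sobel(g,-1,1,0).__abs__().sum(2);gy=cv2.Sobel(g,-1,0,1).__abs__().sum(2);G=np.hypot(gx,gy)
    a=np.linspace(0,2*np.pi,60,endpoint=False);best=(0,)
    for dx in np.arange(-.008,.0081,.0005):
        for dy in np.arange(-.008,.0081,.0005):
            x,y=at[0]+dx,at[1]+dy
            q=proj(np.c_[x+.0126*np.cos(a),y+.0126*np.sin(a),np.full(60,.099)],p).astype(np.float32)
            v=cv2.remap(G.astype(np.float32),q[:,:1],q[:,1:],1).mean()
            if v>best[0]: best=(v,x,y)
    print(at,best)
# rack fit
pts=[]
rk={"rack":(0,0,0),"seat":(0,0,.112),"bar_top":(-.105,0,.085),"keeper_front_pivot":(-.062,.07,.137),"keeper_rear_pivot":(.062,-.07,.137)}
W=[];M=[]
for cam in ("scene","side"):
    if cam=="side": camera(cam)
    for k,v in rk.items():
        for d in spot_point(k,cam)[:1]:
            if np.linalg.norm(np.array(d["at"])[:2]-[.575,.19])<.2 and d["conf"]>.4: W.append(d["at"]);M.append(v);print(cam,k,d["at"],d["conf"])
W=np.array(W);M=np.array(M)
def f(x): 
    r=R.from_euler("z",x[3]).apply(M)+[x[0],x[1],x[2]]; return (r-W).ravel()
s=so.least_squares(f,[.58,.19,0,0],loss="soft_l1",f_scale=.004);print(s.x,np.degrees(s.x[3]));print(f(s.x).reshape(-1,3))
E
```

```text
[274   0  36  31 949] [291.5985  13.4731]
[284  23  30  28 168] [302.875   42.6786]
[ 274   73   40   40 1097] [292.32    92.1768]
[267 127  40  37 983] [284.824  145.5819]
[244 177  25  27 153] [259.9346 184.4837]
[220 193  33  33 826] [235.701  208.7833]
[0.414, -0.142] (np.float32(434.79724), np.float64(0.414), np.float64(-0.14049999999999999))
[0.409, -0.182] (np.float32(381.22272), np.float64(0.4075), np.float64(-0.18))
[0.367, -0.228] (np.float32(252.58119), np.float64(0.369), np.float64(-0.227))
scene rack [0.5782, 0.1886, 0.0003] 0.93
scene seat [0.5775, 0.1885, 0.1129] 0.62
scene bar_top [0.5749, 0.1878, 0.0002] 0.75
scene keeper_front_pivot [0.5291, 0.269, 0.1365] 0.87
scene keeper_rear_pivot [0.6317, 0.109, 0.1375] 0.86
side rack [0.5771, 0.1874, -0.0019] 0.97
side seat [0.5741, 0.1891, 0.1112] 0.84
side bar_top [0.4707, 0.1974, 0.0835] 0.85
side keeper_front_pivot [0.5237, 0.2636, 0.133] 0.75
side keeper_rear_pivot [0.6323, 0.1175, 0.1359] 0.86
[ 0.578   0.1881 -0.0014 -0.1005] -5.756188965132745
[[-0.0002 -0.0005 -0.0017]
 [ 0.0005 -0.0004 -0.0023]
 [-0.1014  0.0108  0.0834]
 [-0.0058 -0.0051 -0.0009]
 [ 0.001   0.0032 -0.0019]
 [ 0.0009  0.0007  0.0005]
 [ 0.0039 -0.001  -0.0006]
 [ 0.0028  0.0012  0.0001]
 [-0.0004  0.0003  0.0026]
 [ 0.0004 -0.0053 -0.0003]]
```

```bash
python3 -m creep '1 .35 .1 -.2 0;1 .7 .2 -.2 0;1 1 .3 -.2 0;1 1 .3 -.2 0'|head -2;  python3 -m creep '1 .35 .1 0 0;1 .7 .2 0 0;1 1 .3 0 0;1 1.0 .4 0 0'|head -2;python3 -m creep '1 .35 .1 0 0;1 .35 .1 0 0;1 .35 .1 0 0;1 .35 .1 0 0;1 .35 .1 0 0'|head -2
python3 - <<'E'
from h import *
state()
im=camera("wrist");p=camera_params("wrist");cv2.imwrite("pics/w2.png",im[:,:,::-1]);np.save("pics/w2.npy",[p],allow_pickle=True)
for t in ("socket0","seat","rack","bar_top","keeper_front_pivot","keeper_rear_pivot"):
  for d in spot_point(t,"wrist"): print(t,d["at"],d["conf"],proj(d["at"],p))
E
```

```text
clock: 4.4
eef_pos: [0.4857, -0.0782, 0.3298]
clock: 4.9
eef_pos: [0.5445, 0.0715, 0.3296]
clock: 5.52
eef_pos: [0.5588, 0.1208, 0.3302]
t 5.53 tcp [0.5588 0.1208 0.3302] x [-0.0035  1.     -0.0001] z [ 0.0004 -0.0001 -1.    ] w 0.0854 F [-0.3056 -0.6046 -0.4428]
socket0 [0.5984, 0.1468, 0.0494] 0.88 [[369.4668 169.8604]]
socket0 [0.5467, 0.1532, 0.0531] 0.8 [[314.0264 163.1258]]
socket0 [0.6071, 0.2254, 0.0476] 0.77 [[381.9005  80.635 ]]
socket0 [0.5513, 0.2259, 0.0488] 0.63 [[319.0487  79.6064]]
socket0 [0.5511, 0.1893, 0.0521] 0.58 [[318.791  122.5114]]
socket0 [0.6084, 0.1858, 0.0485] 0.55 [[381.7193 126.7317]]
seat [0.5762, 0.1879, 0.1083] 0.82 [[350.1223 125.4502]]
seat [0.525, 0.2604, 0.1349] 0.73 [[277.9324  14.0523]]
seat [0.4112, -0.1823, 0.0047] 0.69 [[208.9175 427.9818]]
seat [0.4743, 0.2034, 0.0831] 0.57 [[224.8549 105.0266]]
rack [0.5761, 0.1938, 0.0025] 0.88 [[344.2705 117.3601]]
rack [0.3705, 0.2104, 0.0643] 0.46 [[109.5898  97.3151]]
bar_top [0.4727, 0.2, 0.0867] 0.6 [[222.1567 109.2709]]
keeper_front_pivot [0.5243, 0.2641, 0.1368] 0.73 [[276.4291   7.2523]]
keeper_front_pivot [0.5986, 0.1466, 0.0499] 0.7 [[369.7272 170.1411]]
keeper_rear_pivot [0.6348, 0.1112, 0.1404] 0.79 [[428.1    232.0833]]
```

View pics/w2.png

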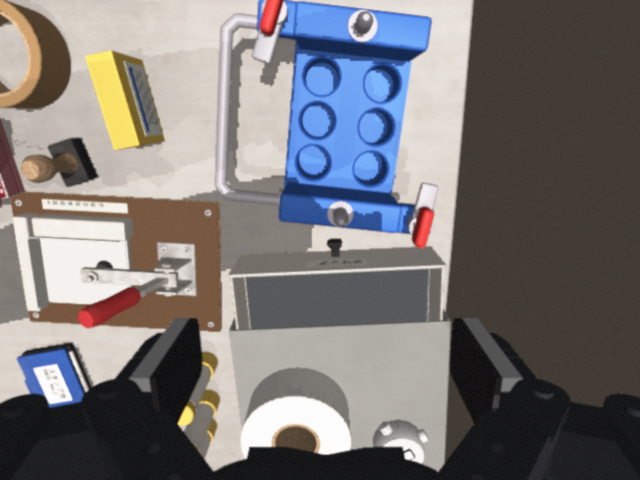

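The wrist view shows the rack with sockets at about (322,77), (382,84), (318,120), (376,127), (313,160) and (371,167), and pin tips at about (364,20) and (341,211). The tag is at (125,100), the drawers at (340,390), and the clamp with its red handle at (130,290). Next I'll refine the rack pose by fitting the rims.

```bash
cat > fit.py <<'E'
from h import *
import scipy.optimize as so
p=np.load("pics/w2.npy",allow_pickle=True)[0];im=cv2.imread("pics/w2.png")
g=cv2.GaussianBlur(im,(5,5),0).astype(np.float32);G=sum(cv2.Sobel(g[...,i],-1,1,0)**2+cv2.Sobel(g[...,i],-1,0,1)**2 for i in range(3))**.5
G=np.minimum(G,150)
a=np.linspace(0,2*np.pi,72,endpoint=False);ring=.0155*np.c_[np.cos(a),np.sin(a)]
def pts(x):
    c=[(sx*x[3],j*x[4]) for sx in(-1,1) for j in(-1,0,1)]
    P=np.vstack([np.c_[ring+k,np.full(72,.05)] for k in c])
    return R.from_euler("z",x[2]).apply(P)+[x[0],x[1],0]
def cost(x):
    q=proj(pts(x),p).astype(np.float32); return -cv2.remap(G,q[:,:1],q[:,1:],1).mean()
b=so.differential_evolution(cost,[(.568,.588),(.18,.198),(-.14,-.04),(.025,.034),(.035,.042)],seed=1,popsize=20)
print(b.x,b.fun)
x=b.x
w=lambda v:R.from_euler("z",x[2]).apply(v)+[x[0],x[1],0]
for n,v in dict(pinL=(0,.07,.14),pinR=(0,-.07,.14),kf=(-.062,.07,.145),kr=(.062,-.07,.145),bar=(-.105,0,.085)).items(): print(n,w(v),proj(w(v),p))
q=proj(pts(x),p)
im2=cv2.resize(im[0:280,200:460],None,fx=2,fy=2)
for u in q: cv2.circle(im2,tuple(int(t) for t in (u-[200,0])*2),0,(0,0,255),-1)
for v in ((0,.07,.14),(0,-.07,.14),(-.062,.07,.145),(.062,-.07,.145)): cv2.drawMarker(im2,tuple(int(t) for t in (proj(w(v),p)[0]-[200,0])*2),(0,255,0),0,8)
cv2.imwrite("pics/fit.png",im2)
E
python3 fit.py
```

```text
[ 0.5773  0.1885 -0.1021  0.0265  0.038 ] -141.41026306152344
pinL [0.5844 0.2581 0.14  ] [[367.3408  16.4863]]
pinR [0.5701 0.1188 0.14  ] [[342.5737 221.803 ]]
kf [0.5227 0.2644 0.145 ] [[272.6107   3.5894]]
kr [0.6318 0.1125 0.145 ] [[425.6675 231.9918]]
bar [0.4728 0.1992 0.085 ] [[222.865  110.3742]]
```

View pics/fit.png

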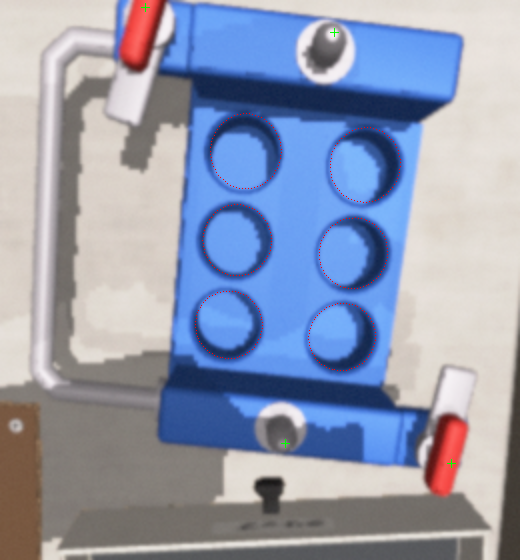

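The fit is good: rims, pins and keepers all coincide. Rack pose is (0.5773, 0.1885), yaw -0.102. I'll set the tool heading to match the rack and go over the sticks at (0.41,-0.14), looking once more to measure all four tops.

```bash
python3 -m creep '.55 -.3 -.2 0 .0336;.55 -.65 -.35 0.1 .0336;.55 -1 -.57 .2 .0336;.55 -1 -.57 .2 .0336;.55 -1 -.57 .2 .0336'|head -2; python3 - <<'E'
from h import *
rel([.405,-.205,.30],np.radians(-5.85))
E
```

```text
clock: 6.5
eef_pos: [0.4747, -0.0285, 0.3004]
t 6.5 tcp [ 0.4747 -0.0285  0.3004] x [0.101  0.9949 0.0005] z [ 0.0016  0.0004 -1.    ] w 0.0473 F [1.7067 0.0232 0.1101]
rel [0.405, -0.205, 0.3] -> [-1.218 -0.343  0.002] turn 0.0002836073191593284
```

```bash
python3 -m creep '.55 -.35 -.1 0 0;.55 -.7 -.2 0 0;.55 -1 -.34 0 0;.55 -1 -.34 0 0;.55 -1 -.34 0 0;.55 -1 -.34 0 0'|head -2; cat > sticks.py <<'E'
from h import *
o,_=state()
im=camera("wrist")[:,:,::-1].copy();p=camera_params("wrist");cv2.imwrite("pics/w3.png",im)
g=cv2.GaussianBlur(im,(3,3),0).astype(np.float32);G=sum(cv2.Sobel(g[...,i],-1,1,0)**2+cv2.Sobel(g[...,i],-1,0,1)**2 for i in range(3))**.5
G=np.minimum(G,250);a=np.linspace(0,2*np.pi,72,endpoint=False)
for at in ([.414,-.088],[.414,-.141],[.408,-.181],[.368,-.227]):
    best=(0,)
    for dx in np.arange(-.008,.0081,.0005):
        for dy in np.arange(-.008,.0081,.0005):
            x,y=at[0]+dx,at[1]+dy
            q=proj(np.c_[x+.0126*np.cos(a),y+.0126*np.sin(a),np.full(72,.099)],p).astype(np.float32)
            v=cv2.remap(G,q[:,:1],q[:,1:],1).mean()
            if v>best[0]: best=(v,x,y,q)
    if best[0]: print(at,best[:3],best[3].mean(0))
    for u in best[3]: cv2.circle(im,tuple(int(t) for t in u),0,(255,0,0),-1)
cv2.imwrite("pics/w3f.png",im)
E
python3 sticks.py
```

```text
clock: 7.25
eef_pos: [0.4096, -0.1714, 0.3]
t 7.25 tcp [ 0.4096 -0.1714  0.3   ] x [0.0975 0.9952 0.0002] z [ 0.0006  0.0002 -1.    ] w 0.047 F [ 0.042  -0.0865  0.076 ]
[0.414, -0.088] (np.float32(230.4764), np.float64(0.414), np.float64(-0.0885)) [322.6667 102.4907]
[0.414, -0.141] (np.float32(228.61604), np.float64(0.413), np.float64(-0.141)) [328.2786 175.6723]
[0.408, -0.181] (np.float32(205.68434), np.float64(0.4065), np.float64(-0.18)) [324.7504 226.5995]
[0.368, -0.227] (np.float32(215.86412), np.float64(0.368), np.float64(-0.2275)) [283.305  287.5417]
```

View pics/w3f.png

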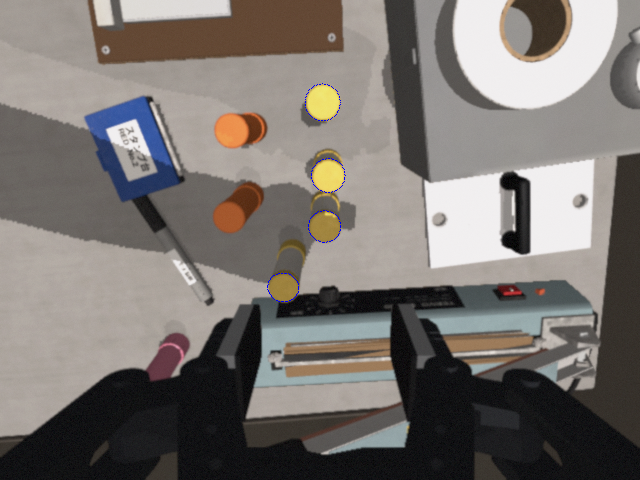

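The fitted circles lie right on the four yellow tops, at (323,102), (328,176), (325,227) and (283,288). I'll pick stick B (0.413,-0.141) first.

```bash
python3 -m creep '.55 .204 .002 0 0;.55 .204 .002 .2 0;.55 .204 .002 .5 0;.55 .204 .002 .8 0;.55 .204 .002 1 0;.55 .204 .002 1 0'|head -2; python3 -m creep '.55 0 0 .2 0;.55 0 0 .413 0;.55 0 0 .413 0;0 0 0 .413 0;0 0 0 .413 0;0 0 0 .413 0;0 0 0 .413 0;0 0 0 .413 0'; python3 -m creep '0 0 0 -.15 0;0 0 0 -.4 0;0 0 0 -.7 0;0 0 0 -1 0;0 0 0 -1 0';python3 -m creep '0 0 0 -.413 0;0 .35 .15 -.413 0;0 .7 .3 -.413 0;0 1 .45 -.413 0;0 1 .45 -.413 0;0 1 .45 -.413 0'|head -2;python3 - <<'E'
from h import *
rel([.6037,.1858,.143],np.radians(-5.85))
E
```

```text
clock: 8.05
eef_pos: [0.4103, -0.1406, 0.1478]
clock: 9.05
eef_pos: [0.4137, -0.1427, 0.0898]
tool_rot: [0.742, 0.671, 0.001, 0.002]
ft_force: [-0.1, -0.2, 7.1]
grip_width: 0.0234
grasp_force: 59.2
clock: 9.68
eef_pos: [0.4141, -0.1431, 0.2422]
tool_rot: [0.742, 0.671, 0.002, 0.004]
ft_force: [-0.2, -0.2, -1.9]
grip_width: 0.023
grasp_force: 58.9
clock: 10.42
eef_pos: [0.4933, 0.0002, 0.2989]
t 10.43 tcp [0.4933 0.0002 0.2989] x [ 0.0997  0.995  -0.0007] z [-0.0022 -0.0005 -1.    ] w 0.0235 F [-0.5411 -0.7305 -0.145 ]
rel [0.6037, 0.1858, 0.143] -> [1.305 0.611 1.037] turn 0.0007051876415922082
```

```bash
python3 -m creep '0 0 0 0 0;0 0 0 0 0;0 0 0 0 0;0 0 0 0 0'|head -2; cat > held.py <<'E'
from h import *
o,Rm=state();im=camera("wrist")[:,:,::-1].copy();p=camera_params("wrist")
hsv=cv2.cvtColor(im,cv2.COLOR_BGR2HSV);m=((hsv[...,0]>18)&(hsv[...,0]<35)&(hsv[...,1]>110)).astype(np.uint8)
m[:250]=0;n,l,s,c=cv2.connectedComponentsWithStats(m);print([(s[i],c[i]) for i in range(1,n) if s[i,4]>150])
q=lambda P:proj(o["eef_pos"]+np.atleast_2d(P)@Rm.T,p)
a=np.linspace(0,2*np.pi,72,endpoint=False)
for dx in (-.002,0,.002,.004):
    e=q(np.c_[dx+.0126*np.cos(a),.0126*np.sin(a),np.full(72,-.011)]);print(dx,e.min(0),e.max(0),e.mean(0))
cv2.imwrite("pics/held.png",cv2.resize(im[240:480,200:440],None,fx=2.5,fy=2.5))
E
python3 held.py
```

```text
clock: 10.92
eef_pos: [0.4939, -0.0001, 0.3]
t 10.93 tcp [ 0.4939 -0.0001  0.3   ] x [0.101  0.9949 0.    ] z [ 0.0003 -0.     -1.    ] w 0.0233 F [-0.2008  0.2703 -0.2768]
[(array([298, 250,  57,  32, 496], dtype=int32), array([326.1593, 257.9516])), (array([245, 272,  28,  27, 262], dtype=int32), array([261.6298, 280.0992])), (array([230, 309,  28,  31, 569], dtype=int32), array([242.0756, 323.1793])), (array([ 286,  316,   80,   85, 5542], dtype=int32), array([325.4646, 358.4874]))]
-0.002 [288.3881 343.5273] [373.1862 416.6058] [330.791  380.6114]
0 [288.212  337.3321] [373.4157 411.1266] [330.8177 374.7815]
0.002 [288.0345 331.0754] [373.647  405.5945] [330.8446 368.8944]
0.004 [287.8557 324.7564] [373.8801 400.0087] [330.8718 362.9494]
```

View pics/held.png

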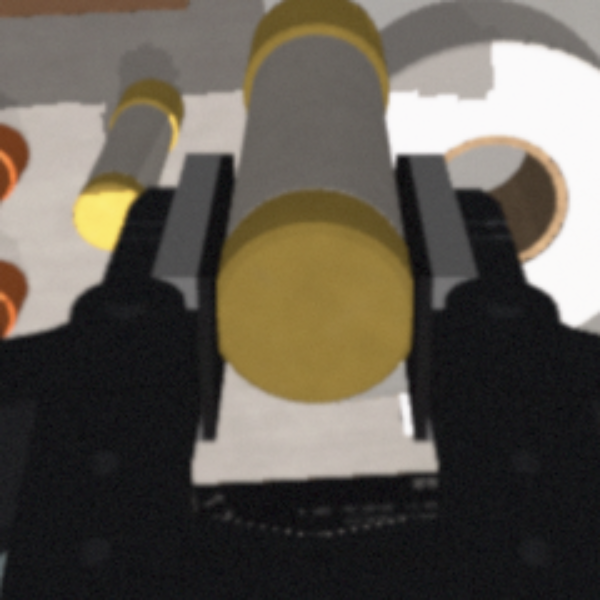

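The held stick's top is at about (325,358), gripped well and upright, but sitting slightly toward the far side. I'll hover over socket B0 and compare the stick's lower cap with the rims in one picture, so the calibration bias cancels.

```bash
python3 -m creep '0 .3 .15 0 0;0 .6 .3 0 0;0 .9 .45 0 0;0 1 .602 0 0;0 1 .602 0 0'|head -2;python3 -m creep '0 .307 0 0 0;0 .307 0 .3 0;0 .307 0 .6 0;0 .307 0 .9 0;0 .307 0 1 0;0 .307 0 1.0 0;0 .307 0 1.0 0;0 .307 0 1.0 0;0 .307 0 1.0 0'; cat > hover.py <<'E'
from h import *
import scipy.optimize as so, sys
hb=float(sys.argv[1]); zt=None  # stick bottom below TCP
o,Rm=state();im=camera("wrist")[:,:,::-1].copy();p=camera_params("wrist")
g=cv2.GaussianBlur(im,(3,3),0).astype(np.float32);G=sum(cv2.Sobel(g[...,i],-1,1,0)**2+cv2.Sobel(g[...,i],-1,0,1)**2 for i in range(3))**.5
G=np.minimum(G,150)
a=np.linspace(0,2*np.pi,72,endpoint=False);ring=.0155*np.c_[np.cos(a),np.sin(a)]
samp=lambda P:cv2.remap(G,*[v.astype(np.float32).reshape(-1,1) for v in proj(P,p).T],1)
use=[tuple(map(int,s.split(","))) for s in sys.argv[2:]]
def rk(x): return R.from_euler("z",x[2]).apply(np.vstack([np.c_[ring+(k[0]*.0265,k[1]*.038),np.full(72,.05)] for k in use]))+[x[0],x[1],0]
b=so.differential_evolution(lambda x:-samp(rk(x)).mean(),[(.570,.584),(.181,.195),(-.12,-.085)],seed=1)
print("rack believed",b.x,b.fun)
t=np.linspace(-np.pi*.5,np.pi*.5,48) # far half (tool +x)
def st(x):
    far=np.c_[x[0]+.0138*np.cos(t),x[1]+.0138*np.sin(t),np.full(48,hb)]
    sd=np.array([[x[0],x[1]+s*.0138,z] for s in(-1,1) for z in np.linspace(hb-.022,hb,12)])
    return o["eef_pos"]+np.vstack([far,sd])@Rm.T
c=so.differential_evolution(lambda x:-samp(st(x)).mean(),[(-.006,.008),(-.006,.006)],seed=1)
print("stick in tool believed",c.x,c.fun)
W=o["eef_pos"]+Rm@[c.x[0],c.x[1],hb]; f=R.from_euler("z",b.x[2])
print("stick in rack believed",f.inv().apply(W-[b.x[0],b.x[1],0]))
for P,k in((rk(b.x),(0,0,255)),(st(c.x),(255,0,0))):
    for u in proj(P,p): cv2.circle(im,tuple(int(v) for v in u),0,k,-1)
cv2.imwrite("pics/hov.png",cv2.resize(im[60:400,180:520],None,fx=1.75,fy=1.75))
E
python3 hover.py .0898 -1,-1 -1,0 -1,1 1,1
```

```text
clock: 11.6
eef_pos: [0.5998, 0.1417, 0.2983]
clock: 12.72
eef_pos: [0.6042, 0.1865, 0.1512]
tool_rot: [0.742, 0.671, 0.001, 0.001]
ft_force: [0.5, 0.1, -0.5]
grip_width: 0.0231
grasp_force: 59.0
t 12.72 tcp [0.6042 0.1865 0.1512] x [0.1002 0.995  0.0009] z [ 0.0023  0.0007 -1.    ] w 0.0231 F [ 0.4663  0.1431 -0.5062]
rack believed [ 0.5762  0.189  -0.0994] -115.02340698242188
stick in tool believed [ 0.001  -0.0016] -150.0
stick in rack believed [0.0267 0.0014 0.0614]
```

View pics/hov.png

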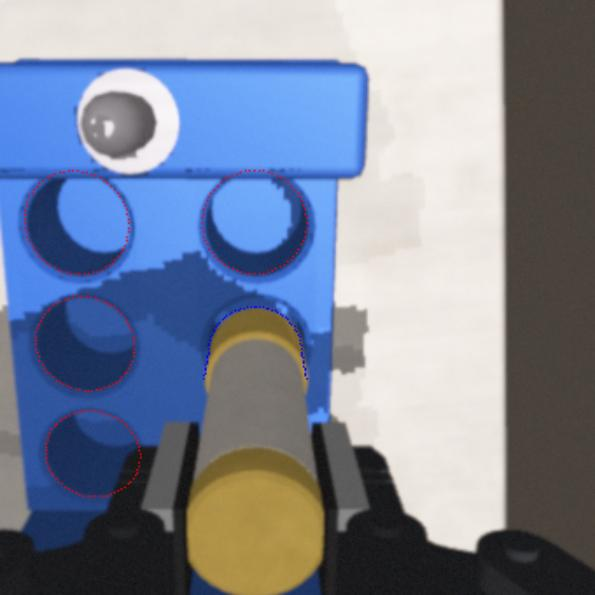

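The red rims lie on the sockets, and the blue outline lies on the stick's lower cap. The stick is centred in rack x and about 1.3 mm too far in y, so I'll correct that and insert slowly.

```bash
python3 -m creep '0 -.009 0 0 0;0 -.009 0 .06 0;0 -.009 0 .12 0;0 -.009 0 .18 0;0 -.009 0 .18 0;0 -.009 0 .18 0'; python3 -m creep '0 0 0 .05 0;0 0 0 .1 0;0 0 0 .15 0;0 0 0 .15 0;0 0 0 .15 0'
```

```text
clock: 13.52
eef_pos: [0.6033, 0.185, 0.1227]
tool_rot: [0.742, 0.671, -0.0, -0.0]
ft_force: [0.1, -0.4, 0.0]
grip_width: 0.0232
grasp_force: 58.9
clock: 14.15
eef_pos: [0.6032, 0.1849, 0.0999]
tool_rot: [0.742, 0.671, -0.0, -0.0]
ft_force: [0.1, -0.8, -0.9]
grip_width: 0.0233
grasp_force: 58.9
```

It went in with no side force and sits on the floor (TCP 0.0999). I'll release, lift and go to stick A.

```bash
python3 -m creep '.4 0 0 0 0;.4 0 0 0 0;.4 0 0 0 0;.4 0 0 -.3 0;.4 0 0 -.65 0;.4 0 0 -1 0'; python3 -m creep '.5 0 0 -.33 0;.5 -.35 -.2 -.33 0;.5 -.7 -.4 -.33 0;.5 -.95 -.53 -.33 0;.5 -.95 -.53 -.33 0'|head -2; python3 -m creep '.55 -.35 -.2 0 0;.55 -.7 -.4 0 0;.55 -1 -.54 0 0;.55 -1 -.54 .3 0;.55 -1 -.54 .6 0;.55 -1 -.54 .6 0;.55 -1 -.54 .6 0;.55 -1 -.54 .6 0;.55 -1 -.54 .6 0;.55 -1 -.54 .6 0'|head -2; python3 - <<'E'
from h import *
rel([.414,-.0906,.089],-.1)
E
```

```text
clock: 14.9
eef_pos: [0.6032, 0.1849, 0.2518]
tool_rot: [0.742, 0.671, -0.0, -0.0]
ft_force: [1.4, -0.2, 0.4]
grip_width: 0.0346
grasp_force: 0.0
clock: 15.52
eef_pos: [0.5085, 0.0491, 0.3007]
clock: 16.77
eef_pos: [0.4148, -0.09, 0.2105]
t 16.77 tcp [ 0.4148 -0.09    0.2105] x [ 0.1001  0.995  -0.0001] z [ 0.0015 -0.0003 -1.    ] w 0.0468 F [ 0.0828 -0.2332 -0.1169]
rel [0.414, -0.0906, 0.089] -> [-0.005 -0.006  0.81 ] turn -7.984871128709686e-05
```

```bash
python3 -m creep '.55 -.005 -.006 .3 0;.55 -.005 -.006 .6 0;.55 -.005 -.006 .81 0;.55 -.005 -.006 .81 0;.55 -.005 -.006 .81 0;.55 -.005 -.006 .81 0;0 -.005 -.006 .81 0;0 -.005 -.006 .81 0;0 -.005 -.006 .81 0;0 -.005 -.006 .81 0;0 -.005 -.006 .81 0'; python3 -m creep '0 0 0 -.15 0;0 0 0 -.4 0;0 0 0 -.7 0;0 0 0 -1 0;0 0 0 -1 0'|tail -3;python3 -m creep '0 0 0 -.35 0;0 .35 .12 -.41 0;0 .7 .24 -.41 0;0 .98 .36 -.41 0;0 .98 .36 -.41 0'|head -2;python3 -m creep '0 .35 .12 0 0;0 .7 .24 0 0;0 .974 .359 0 0;0 .974 .359 .3 0;0 .974 .359 .6 0;0 .974 .359 .95 0;0 .974 .359 .95 0;0 .974 .359 .95 0;0 .974 .359 .95 0;0 .974 .359 .95 0'|head -2; python3 - <<'E'
from h import *
rel([.5506,.1902,.1],-.1)
E
```

```text
clock: 18.15
eef_pos: [0.4146, -0.0909, 0.0894]
tool_rot: [0.742, 0.671, 0.001, 0.001]
ft_force: [-0.4, -0.7, 6.6]
grip_width: 0.0235
grasp_force: 58.8
ft_force: [-0.7, -0.5, -0.8]
grip_width: 0.0232
grasp_force: 58.8
clock: 19.4
eef_pos: [0.4821, 0.0526, 0.2978]
clock: 20.65
eef_pos: [0.5513, 0.1905, 0.1595]
t 20.65 tcp [0.5513 0.1905 0.1595] x [0.1004 0.9949 0.0017] z [ 0.0039  0.0013 -1.    ] w 0.0234 F [-0.3656 -0.6006 -0.9897]
rel [0.5506, 0.1902, 0.1] -> [-0.003 -0.006  0.397] turn -0.00018581675342408188
```

```bash
python3 -m creep '0 -.003 -.005 .02 0;0 -.003 -.005 .02 0;0 -.003 -.005 .02 0;0 -.003 -.005 .02 0'|head -2; python3 hover.py .0894 -1,1 1,1 -1,-1
```

```text
clock: 21.15
eef_pos: [0.5493, 0.1898, 0.1543]
t 21.15 tcp [0.5493 0.1898 0.1543] x [ 0.1002  0.995  -0.0001] z [-0.0001 -0.     -1.    ] w 0.0231 F [ 0.4753  0.3554 -0.2865]
rack believed [ 0.5768  0.1884 -0.0875] -103.02190399169922
stick in tool believed [ 0.0025 -0.001 ] -150.0
stick in rack believed [-0.0286  0.0016  0.0649]
```

```bash
python3 -m creep '0 -.006 .008 0 0;0 -.006 .008 .05 0;0 -.006 .008 .1 0;0 -.006 .008 .15 0;0 -.006 .008 .18 0;0 -.006 .008 .18 0;0 -.006 .008 .18 0;0 -.006 .008 .18 0'|head -4; python3 -m creep '0 0 0 .05 0;0 0 0 .1 0;0 0 0 .15 0;0 0 0 .18 0;0 0 0 .18 0;0 0 0 .18 0;0 0 0 .18 0'
```

```text
clock: 22.2
eef_pos: [0.5506, 0.1889, 0.1277]
tool_rot: [0.742, 0.671, 0.0, 0.0]
ft_force: [0.6, 0.0, -0.8]
clock: 23.08
eef_pos: [0.5504, 0.1888, 0.1004]
tool_rot: [0.742, 0.671, 0.0, 0.0]
ft_force: [-0.8, -0.3, 0.3]
grip_width: 0.0231
grasp_force: 58.8
```

```bash
python3 -m creep '.4 0 0 0 0;.4 0 0 0 0;.4 0 0 0 0;.4 0 0 -.3 0;.4 0 0 -.65 0;.4 0 0 -1 0'|tail -2; python3 -m creep '.5 0 0 -.33 0;.5 -.35 -.1 -.33 0;.5 -.7 -.2 -.33 0;.5 -.85 -.235 -.33 0'|head -2; python3 -m creep '.55 -.35 -.1 0 0;.55 -.7 -.2 0 0;.55 -.85 -.235 0 0;.55 -.85 -.235 0 0'|head -2; python3 -m creep '.55 -.35 -.1 0 0;.55 -.7 -.2 0 0;.55 -.854 -.237 0 0;.55 -.854 -.237 .3 0;.55 -.854 -.237 .6 0;.55 -.854 -.237 .6 0;.55 -.854 -.237 .6 0;.55 -.854 -.237 .6 0;.55 -.854 -.237 .6 0;.55 -.854 -.237 .6 0;.55 -.854 -.237 .6 0'|head -2; python3 - <<'E'
from h import *
rel([.4065,-.1818,.089],-.1)
E
```

```text
grip_width: 0.0348
grasp_force: 0.0
clock: 24.32
eef_pos: [0.5014, 0.0634, 0.3004]
clock: 24.82
eef_pos: [0.4541, -0.0591, 0.3002]
clock: 26.2
eef_pos: [0.4065, -0.1818, 0.2101]
t 26.2 tcp [ 0.4065 -0.1818  0.2101] x [ 0.1004  0.9949 -0.0002] z [ 0.0005 -0.0002 -1.    ] w 0.0472 F [-0.4293  0.6781 -0.0134]
rel [0.4065, -0.1818, 0.089] -> [ 0.    -0.001  0.807] turn -0.00017225691850434165
```

```bash
python3 -m creep '.55 0 0 .3 0;.55 0 0 .6 0;.55 0 0 .807 0;.55 0 0 .807 0;.55 0 0 .807 0;.55 0 0 .807 0;0 0 0 .807 0;0 0 0 .807 0;0 0 0 .807 0;0 0 0 .807 0;0 0 0 .807 0'; python3 -m creep '0 0 0 -.15 0;0 0 0 -.4 0;0 0 0 -.7 0;0 0 0 -1 0;0 0 0 -1 0'|tail -3;python3 -m creep '0 0 0 -.35 0;0 .3 .08 -.407 0;0 .6 .16 -.407 0;0 .8 .24 -.407 0'|head -2;python3 -m creep '0 .35 .1 0 0;0 .7 .2 0 0;0 .8 .24 0 0'|head -2;python3 -m creep '0 .35 .12 0 0;0 .701 .227 0 0;0 .701 .227 .3 0;0 .701 .227 .6 0;0 .701 .227 .98 0;0 .701 .227 .98 0;0 .701 .227 .98 0;0 .701 .227 .98 0;0 .701 .227 .98 0;0 .701 .227 .98 0;0 .701 .227 .98 0'|head -2; python3 - <<'E'
from h import *
rel([.5466,.1511,.1],-.1)
E
python3 hover.py .089 -1,1 1,1 1,-1
```

```text
clock: 27.58
eef_pos: [0.4075, -0.1821, 0.0899]
tool_rot: [0.742, 0.671, 0.001, 0.001]
ft_force: [-0.7, -0.5, 5.7]
grip_width: 0.0232
grasp_force: 58.7
ft_force: [-0.5, 0.4, -1.8]
grip_width: 0.0231
grasp_force: 58.8
clock: 28.7
eef_pos: [0.4541, -0.0644, 0.2988]
clock: 29.08
eef_pos: [0.5022, 0.0524, 0.2981]
clock: 30.45
eef_pos: [0.5467, 0.1511, 0.1532]
t 30.45 tcp [0.5467 0.1511 0.1532] x [0.1002 0.995  0.0003] z [ 0.0007  0.0002 -1.    ] w 0.0232 F [ 0.7471 -0.5299 -0.6867]
rel [0.5466, 0.1511, 0.1] -> [-0.    -0.001  0.355] turn -0.00012386930622564085
t 30.45 tcp [0.5467 0.1511 0.1532] x [0.1002 0.995  0.0003] z [ 0.0007  0.0002 -1.    ] w 0.0232 F [ 0.7471 -0.5299 -0.6867]
rack believed [ 0.576   0.1882 -0.0969] -138.1869354248047
stick in tool believed [ 0.0017 -0.0015] -149.99026489257812
stick in rack believed [-0.0269 -0.038   0.0642]
```

Spot on. I'll insert C, release, and go on to D.

```bash
python3 -m creep '0 0 0 .06 0;0 0 0 .12 0;0 0 0 .18 0;0 0 0 .18 0;0 0 0 .18 0;0 0 0 .24 0;0 0 0 .3 0;0 0 0 .352 0;0 0 0 .352 0;0 0 0 .352 0;0 0 0 .352 0'; python3 -m creep '.4 0 0 0 0;.4 0 0 0 0;.4 0 0 0 0;.4 0 0 -.3 0;.4 0 0 -.65 0;.4 0 0 -1 0'|tail -2;python3 -m creep '.5 0 0 -.33 0;.5 -.35 -.1 -.33 0;.5 -.7 -.2 -.33 0;.5 -.85 -.235 -.33 0'|head -2; python3 -m creep '.55 -.35 -.1 0 0;.55 -.7 -.2 0 0;.55 -.85 -.235 0 0;.55 -.85 -.235 0 0;.55 -.85 -.235 0 0;.55 -.85 -.235 0 0;.55 -.85 -.235 0 0'|head -2;python3 - <<'E'
from h import *
rel([.368,-.2294,.21],-.1)
E
```

```text
clock: 31.88
eef_pos: [0.5467, 0.1511, 0.1]
tool_rot: [0.742, 0.671, 0.0, 0.0]
ft_force: [0.5, 0.0, 0.6]
grip_width: 0.0232
grasp_force: 59.1
grip_width: 0.0341
grasp_force: 0.0
clock: 33.12
eef_pos: [0.4975, 0.0256, 0.3]
clock: 34.0
eef_pos: [0.4512, -0.0948, 0.2994]
t 34.0 tcp [ 0.4512 -0.0948  0.2994] x [0.0987 0.9951 0.0001] z [-0.0002  0.0001 -1.    ] w 0.0469 F [0.0723 0.2038 0.673 ]
rel [0.368, -0.2294, 0.21] -> [-0.948 -0.463  0.596] turn 0.00037747653429492267
```

```bash
python3 -m creep '.55 -.35 -.15 0 0;.55 -.7 -.3 0 0;.55 -.948 -.463 .2 0;.55 -.948 -.463 .596 0;.55 -.948 -.463 .596 0;.55 -.948 -.463 .596 0;.55 -.948 -.463 .596 0;.55 -.948 -.463 .596 0;.55 -.948 -.463 .596 0'|head -2
python3 -m creep '.55 0 0 .3 0;.55 0 0 .6 0;.55 0 0 .807 0;.55 0 0 .807 0;.55 0 0 .807 0;.55 0 0 .807 0;0 0 0 .807 0;0 0 0 .807 0;0 0 0 .807 0;0 0 0 .807 0;0 0 0 .807 0'; python3 -m creep '0 0 0 -.15 0;0 0 0 -.4 0;0 0 0 -.7 0;0 0 0 -1 0;0 0 0 -1 0'|tail -3;python3 -m creep '0 0 0 -.35 0;0 .3 .1 -.407 0;0 .6 .2 -.407 0;0 .9 .35 -.407 0'|head -2;python3 -m creep '0 .35 .15 0 0;0 .7 .3 0 0;0 1 .45 0 0;0 1 .45 0 0;0 1 .45 0 0;0 1 .45 0 0'|head -2; python3 - <<'E'
from h import *
rel([.6071,.2222,.153],-.1)
E
```

```text
clock: 35.12
eef_pos: [0.3683, -0.2303, 0.2111]
clock: 36.5
eef_pos: [0.3686, -0.2307, 0.0902]
tool_rot: [0.742, 0.671, 0.001, 0.001]
ft_force: [-0.1, 0.9, 5.5]
grip_width: 0.0233
grasp_force: 58.9
ft_force: [0.8, 0.1, -0.4]
grip_width: 0.0235
grasp_force: 58.8
clock: 37.62
eef_pos: [0.4329, -0.0999, 0.2991]
clock: 38.38
eef_pos: [0.5148, 0.0403, 0.2998]
t 38.38 tcp [0.5148 0.0403 0.2998] x [ 0.1019  0.9948 -0.0004] z [-0.0011 -0.0003 -1.    ] w 0.0231 F [-0.2456  0.0152 -0.0091]
rel [0.6071, 0.2222, 0.153] -> [1.269 0.49  0.977] turn -0.000650527001021339
```

```bash
python3 -m creep '0 .35 .12 0 0;0 .7 .24 0 0;0 .95 .36 0 0;0 .95 .4 0 0'|head -2;python3 -m creep '0 .31 .09 0 0;0 .31 .09 .3 0;0 .31 .09 .6 0;0 .31 .09 .9 0;0 .31 .09 .977 0;0 .31 .09 .977 0;0 .31 .09 .977 0;0 .31 .09 .977 0;0 .31 .09 .977 0;0 .31 .09 .977 0'|head -2;python3 hover.py .0899 -1,1 1,-1
```

```text
clock: 38.88
eef_pos: [0.59, 0.1783, 0.2993]
clock: 40.12
eef_pos: [0.6077, 0.2223, 0.1541]
t 40.12 tcp [0.6077 0.2223 0.1541] x [0.1    0.995  0.0003] z [ 0.0008  0.0003 -1.    ] w 0.0229 F [ 0.7759 -0.8533 -0.7981]
rack believed [ 0.576   0.1816 -0.0851] -62.74391174316406
stick in tool believed [-0.006  -0.0013] -130.81503295898438
stick in rack believed [0.0268 0.0373 0.0642]
```

```bash
python3 -m creep '0 -.006 -.003 0 0;0 -.006 -.003 .06 0;0 -.006 -.003 .12 0;0 -.006 -.003 .18 0;0 -.006 -.003 .18 0;0 -.006 -.003 .18 0'|head -4;python3 -m creep '0 0 0 .06 0;0 0 0 .12 0;0 0 0 .165 0;0 0 0 .175 0;0 0 0 .175 0;0 0 0 .175 0'
```

```text
clock: 40.92
eef_pos: [0.607, 0.2212, 0.1265]
tool_rot: [0.742, 0.671, -0.0, -0.0]
ft_force: [0.1, -0.3, -0.3]
clock: 41.68
eef_pos: [0.6069, 0.2212, 0.1003]
tool_rot: [0.742, 0.671, -0.0, -0.0]
ft_force: [-0.1, -1.3, 1.1]
grip_width: 0.0233
grasp_force: 58.9
```

D is in. I'll release it and go look at the plate.

```bash
python3 -m creep '.4 0 0 0 0;.4 0 0 0 0;.4 0 0 0 0;.4 0 0 -.3 0;.4 0 0 -.65 0;.4 0 0 -1 0'|tail -2;python3 -m creep '.5 0 0 -.33 0;.5 -.35 0 -.33 0;.5 -.7 0 -.33 0;.5 -1 0 -.33 0'|head -2; python3 -m creep '.55 -.35 0 0 0;.55 -.7 0 0 0;.55 -1 0 0 0;.55 -1 0 0 0'|head -2;python3 -m creep '.55 -.35 0 0 0;.55 -.7 0 0 0;.55 -1 0.06 0 0;.55 -1 .06 0 0;.55 -1 .06 0 0;.55 -1 .06 0 0;.55 -1 .06 0 0'|head -2
cat > plate.py <<'E'
from h import *
import scipy.optimize as so
o,Rm=state();print("joints",o["joint_pos"])
im=camera("wrist")[:,:,::-1].copy();p=camera_params("wrist")
print([(d["at"],d["conf"]) for d in spot_point("plate","wrist")])
g=cv2.GaussianBlur(im,(3,3),0).astype(np.float32);G=sum(cv2.Sobel(g[...,i],-1,1,0)**2+cv2.Sobel(g[...,i],-1,0,1)**2 for i in range(3))**.5
G=np.minimum(G,150)
samp=lambda P:cv2.remap(G,*[v.astype(np.float32).reshape(-1,1) for v in proj(P,p).T],1)
a=np.linspace(0,2*np.pi,40,endpoint=False);s=np.linspace(-1,1,60)
L=np.vstack([np.c_[s*.05,np.full(60,k*.082)] for k in(-1,1)]+[np.c_[np.full(60,k*.05),s*.082] for k in(-1,1)]+[np.c_[.0068*np.cos(a),.0068*np.sin(a)+k*.07] for k in(-1,1)])
L=np.c_[L,np.full(len(L),.008)]
W=lambda x:R.from_euler("z",x[2]).apply(L)+[x[0],x[1],0]
c0=spot_point("plate","wrist");c0=[d["at"] for d in c0 if d["at"][0]>.5];c0=c0[0] if c0 else [.59,-.207,0]
b=so.differential_evolution(lambda x:-samp(W(x)).mean(),[(c0[0]-.015,c0[0]+.015),(c0[1]-.015,c0[1]+.015),(-2.1,-1.0)],seed=1,popsize=25)
print("plate",b.x,b.fun)
for u in proj(W(b.x),p): cv2.circle(im,tuple(int(v) for v in u),0,(0,0,255),-1)
cv2.imwrite("pics/plate.png",im)
E
python3 plate.py
```

```text
grip_width: 0.034
grasp_force: 0.0
clock: 42.92
eef_pos: [0.5917, 0.0704, 0.3001]
clock: 43.42
eef_pos: [0.5765, -0.0805, 0.2999]
clock: 44.3
eef_pos: [0.5711, -0.226, 0.3001]
t 44.3 tcp [ 0.5711 -0.226   0.3001] x [0.0983 0.9952 0.0001] z [ 0.0003  0.0001 -1.    ] w 0.047 F [ 0.005   0.9041 -0.9121]
joints [-0.3769  0.4683  0.4532  1.5555  0.0002  1.2923]
[([0.5896, -0.2041, 0.0003], 0.57)]
plate [ 0.5882 -0.2045 -1.5334] -149.38096618652344
```

View pics/plate.png

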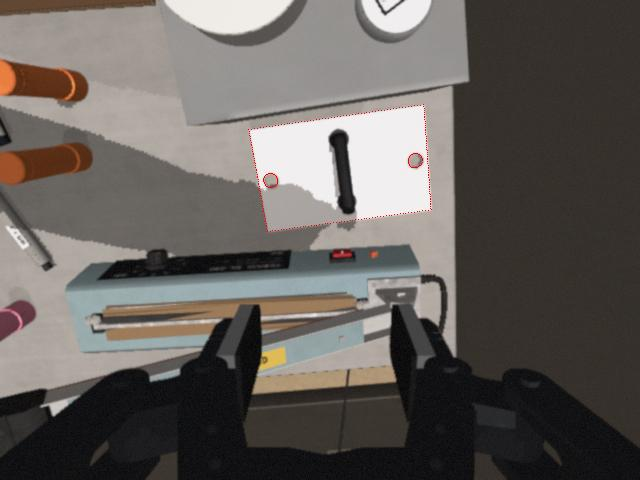

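The plate outline and holes fit well: plate at (0.588,-0.2045), y heading +2.1°, handle from (340,138) to (347,205). Before descending I'll check the gap to the cabinet and sealer.

```bash
python3 - <<'E'
from h import *
p=camera_params("wrist")
print(onz([(330,106),(450,85)],p,.125),onz([(340,247)],p,.06),onz([(340,247)],p,.0))
rel([.5885,-.2045,.11],.037)
E
```

```text
[[ 0.5804 -0.1473  0.125 ]
 [ 0.6597 -0.1418  0.125 ]] [[ 0.5786 -0.2651  0.06  ]] [[ 0.5789 -0.2836  0.    ]]
t 44.45 tcp [ 0.571  -0.2267  0.3   ] x [ 0.0992  0.9951 -0.0001] z [ 0.0003 -0.0001 -1.    ] w 0.0471 F [-0.8467 -0.1858 -0.2656]
rel [0.5885, -0.2045, 0.11] -> [0.159 0.101 1.267] turn -0.04340444277209975
```

```bash
python3 -m creep '.55 .159 .101 0 -.0434;.55 .159 .101 0 -.0434;.55 .159 .101 .3 -.0434;.55 .159 .101 .6 -.0434;.55 .159 .101 1 -.0434;.55 .159 .101 1 -.0434;.55 .159 .101 1 -.0434;.55 .159 .101 1 -.0434;.55 .159 .101 1 -.0434;.55 .159 .101 1 -.0434'|head -2; python3 plate.py; python3 - <<'E'
from h import *
rel([.5885,-.2045,.041],.037)
E
```

```text
clock: 45.7
eef_pos: [0.589, -0.2054, 0.1512]
t 45.7 tcp [ 0.589  -0.2054  0.1512] x [-0.0359  0.9994 -0.0008] z [ 0.0022 -0.0008 -1.    ] w 0.047 F [0.418  0.6085 0.7196]
joints [-0.3356  0.5398  0.1815  1.2101  0.      1.1994]
[([0.5861, -0.2044, 0.0012], 0.97)]
plate [ 0.5881 -0.2037 -1.5277] -148.4614715576172
t 45.85 tcp [ 0.5884 -0.2052  0.1501] x [-0.0359  0.9994 -0.0002] z [ 0.0004 -0.0001 -1.    ] w 0.047 F [ 0.7207 -0.3002  0.4244]
rel [0.5885, -0.2045, 0.041] -> [0.005 0.001 0.728] turn -0.0003463035201625849
```

```bash
python3 -m creep '.55 .006 0 .3 0;.55 .006 0 .6 0;.55 .006 0 .728 0;.55 .006 0 .728 0;.55 .006 0 .728 0;.3 .006 0 .728 0;0 .006 0 .728 0;0 .006 0 .728 0;0 .006 0 .728 0;0 .006 0 .728 0;0 .006 0 .728 0;0 .006 0 .728 0'; python3 -m creep '0 0 0 -.06 0;0 0 0 -.15 0;0 0 0 -.3 0;0 0 0 -.3 0'
```

```text
clock: 47.35
eef_pos: [0.5893, -0.2046, 0.0421]
tool_rot: [0.694, 0.72, 0.001, 0.001]
ft_force: [-0.4, 0.9, 6.1]
grip_width: 0.0109
grasp_force: 59.5
clock: 47.85
eef_pos: [0.5899, -0.2049, 0.088]
tool_rot: [0.694, 0.72, 0.001, 0.002]
ft_force: [0.5, 0.0, -2.6]
grip_width: 0.0109
grasp_force: 58.7
```

```bash
python3 -m creep '0 0 0 -.3 0;0 0 0 -.6 0;0 0 0 -1 0;0 0 0 -1 0'|head -2; python3 -m creep '0 0 0 -.41 0;0 .3 0 -.41 0;0 .6 0 -.41 0;0 1 0 -.41 0;0 1 0 -.41 0'|head -2;python3 -m creep '0 .2 0 0 -.055;0 .4 0 0 -.11;0 .6 0 0 -.165;0 .8 0 0 -.22;0 .9 0 0 -.275;0 1 0 0 -.33;0 1 0 0 -.38;0 1 0 0 -.42;0 1 0 0 -.455;0 1 0 0 -.455;0 1 0 0 -.455'|head -4; python3 - <<'E'
from h import *
rel([.5777,.188,.2],np.radians(84.15))
E
```

```text
clock: 48.35
eef_pos: [0.5911, -0.2053, 0.2414]
clock: 48.98
eef_pos: [0.582, -0.0501, 0.2951]
clock: 50.35
eef_pos: [0.5774, 0.095, 0.2961]
tool_rot: [0.054, 0.999, -0.0, -0.001]
ft_force: [0.1, -0.5, -2.1]
t 50.35 tcp [0.5774 0.095  0.2961] x [-0.9942  0.1074  0.0016] z [-0.0016 -0.0004 -1.    ] w 0.0111 F [ 0.1049 -0.4514 -2.091 ]
rel [0.5777, 0.188, 0.2] -> [0.063 0.617 0.641] turn -0.0017452803396660374
```

```bash
python3 -m creep '0 .063 .2 0 -.002;0 .063 .4 0 -.002;0 .06 .617 0 -.002;0 .06 .617 .3 -.002;0 .06 .617 .641 -.002;0 .06 .617 .641 -.002;0 .06 .617 .641 -.002;0 .06 .617 .641 -.002;0 .06 .617 .641 -.002;0 .06 .617 .641 -.002'|head -4; python3 - <<'E'
from h import *
o,_=state()
im=camera("wrist")[:,:,::-1];cv2.imwrite("pics/ph.png",im);p=camera_params("wrist")
s=camera("side")[:,:,::-1];q=camera_params("side")
yaw=-.1
f=lambda v:R.from_euler("z",yaw).apply(v)+[.577,.188,0]
for y in(.07,-.07): print("pin",proj(f((0,y,.14)),p),proj(f((0,y,.14)),q))
c=np.zeros((480,800,3),np.uint8);c[:,:480]=im[:,80:560];c[:480,480:]=cv2.resize(s[250:370,160:240+0],(320,480))
cv2.imwrite("pics/ph.png",c)
E
```

```text
clock: 51.6
eef_pos: [0.5789, 0.1886, 0.2022]
tool_rot: [0.05, 0.999, 0.0, 0.001]
ft_force: [-0.7, 0.5, -3.0]
t 51.6 tcp [0.5789 0.1886 0.2022] x [-0.9951  0.0992 -0.002 ] z [ 0.002   0.0007 -1.    ] w 0.0108 F [-0.7286  0.5405 -3.0491]
pin [[476.6138 283.4013]] [[195.3673 289.7401]]
pin [[172.4687 283.2958]] [[242.0398 253.2458]]
```

View pics/ph.png

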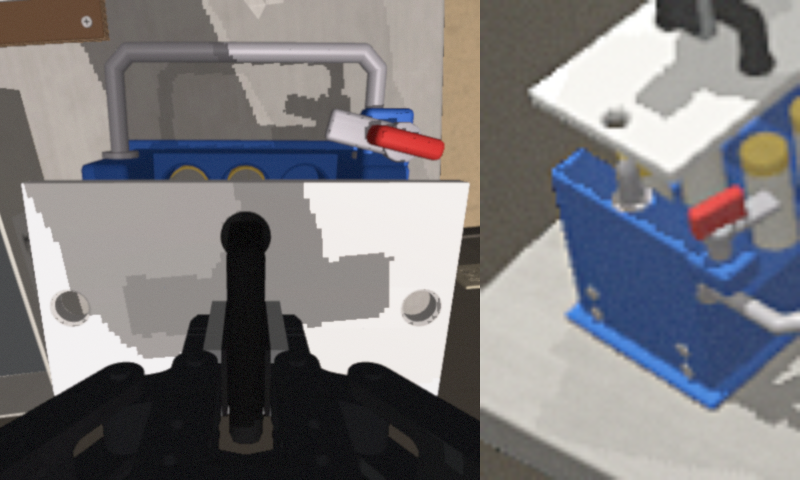

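The wrist view shows the plate square over the rack, holes at (150,307) and (501,307). The side crop shows the left pin tip at about (196,290), just under the left hole at (194,279.5). I'll compute the hole positions from both cameras.

```bash
python3 - <<'E'
from h import *
o,Rm=state()
im=camera("wrist")[:,:,::-1];p=camera_params("wrist");s=camera("side")[:,:,::-1];q=camera_params("side")
zt=o["eef_pos"][2]-.034
def fit(im,p,c0,r=.0068):
    g=cv2.GaussianBlur(im,(3,3),0).astype(np.float32);G=sum(cv2.Sobel(g[...,i],-1,1,0)**2+cv2.Sobel(g[...,i],-1,0,1)**2 for i in range(3))**.5
    a=np.linspace(0,2*np.pi,60);best=(0,)
    for dx in np.arange(-.006,.0061,.0005):
        for dy in np.arange(-.006,.0061,.0005):
            u=proj(np.c_[c0[0]+dx+r*np.cos(a),c0[1]+dy+r*np.sin(a),np.full(60,c0[2])],p).astype(np.float32)
            v=cv2.remap(G,u[:,:1],u[:,1:],1).mean()
            if v>best[0]:best=(v,c0[0]+dx,c0[1]+dy,u.mean(0))
    return best
for sg in(1,-1):
    c=o["eef_pos"]+Rm@[0,sg*.07,0];c[2]=zt
    print("hole",sg,c[:2],"wrist",fit(im,p,c)); 
    if sg>0: print("   side",fit(s,q,c))
for n,P in(("wristL",onz([(150,307),(501,307)],p,zt)),):print(n,P)
f=lambda v:R.from_euler("z",-.1).apply(v)+[.577,.188,0]
print("pins",f([(0,.07,0),(0,-.07,0)]))
E
```

```text
t 51.7 tcp [0.5785 0.1885 0.2015] x [-0.9951  0.0991 -0.0007] z [ 0.0008  0.0003 -1.    ] w 0.0106 F [ 0.3929  0.2496 -2.6613]
hole 1 [0.5854 0.2582] wrist (np.float32(295.3047), np.float64(0.5819363471388711), np.float64(0.2566974484255458), array([498.2985, 306.2433], dtype=float32))
   side (np.float32(589.9089), np.float64(0.583436347138871), np.float64(0.2576974484255458), array([193.5481, 279.7252], dtype=float32))
hole -1 [0.5716 0.1189] wrist (np.float32(343.85593), np.float64(0.5685632792317908), np.float64(0.11988651722817882), array([151.8102, 306.8724], dtype=float32))
wristL [[0.5686 0.1192 0.1675]
 [0.5824 0.2578 0.1675]]
pins [[0.584  0.2577 0.    ]
 [0.57   0.1183 0.    ]]
```

```bash
python3 -m creep '0 -.006 0 .1 0;0 -.006 0 .15 0;0 -.006 0 .2 0;0 -.006 0 .2 0;0 -.006 0 .2 0;0 -.006 0 .2 0'; python3 -m creep '0 0 0 .03 0;0 0 0 .06 0;0 0 0 .06 0;0 0 0 .06 0'
```

```text
clock: 52.55
eef_pos: [0.5792, 0.1884, 0.1712]
tool_rot: [0.05, 0.999, 0.0, 0.0]
ft_force: [0.5, -0.9, -3.5]
grip_width: 0.0109
grasp_force: 59.2
clock: 53.05
eef_pos: [0.5791, 0.1884, 0.1618]
tool_rot: [0.05, 0.999, -0.0, -0.0]
ft_force: [-0.5, 0.6, -3.2]
grip_width: 0.0105
grasp_force: 59.2
```

No contact forces with the pins 20 mm through the holes. I'll seat it.

```bash
python3 -m creep '0 0 0 .03 0;0 0 0 .05 0;0 0 0 .055 0;0 0 0 .055 0;0 0 0 .055 0;0 0 0 .055 0'; python3 -m creep '.3 0 0 0 0;.3 0 0 0 0;.3 0 0 0 0;.3 0 0 -.05 0;.3 0 0 -.2 0;.3 0 0 -.4 0;.3 0 0 -.7 0;.3 0 0 -.7 0;.3 0 0 -.7 0;.3 0 0 -.7 0'; python3 - <<'E'
from h import *
state()
camera("side")
for t in("plate","keeper_front_pivot","keeper_rear_pivot"): print(t,[(d["at"],d["conf"]) for d in spot_point(t,"side")][:2])
im=camera("wrist")[:,:,::-1];cv2.imwrite("pics/k.png",im);p=camera_params("wrist");np.save("pics/k.npy",[p],allow_pickle=True)
f=lambda v:R.from_euler("z",-.1).apply(v)+[.577,.188,0]
for v in((0,.07,.14),(0,-.07,.14),(-.062,.07,.145),(.062,-.07,.145)):print(v,f(v),proj(f(v),p))
E
```

```text
clock: 53.8
eef_pos: [0.5792, 0.1884, 0.1541]
tool_rot: [0.05, 0.999, 0.0, 0.0]
ft_force: [-4.1, -1.1, 3.9]
grip_width: 0.011
grasp_force: 60.0
clock: 55.05
eef_pos: [0.5785, 0.1882, 0.2573]
tool_rot: [0.05, 0.999, -0.0, -0.001]
ft_force: [-0.7, 0.0, -0.1]
grip_width: 0.0254
grasp_force: 0.0
t 55.05 tcp [0.5785 0.1882 0.2573] x [-0.9951  0.099   0.0024] z [-0.0025 -0.0008 -1.    ] w 0.0254 F [-0.6784  0.023  -0.1018]
plate [([0.5803, 0.188, 0.1083], 0.9)]
keeper_front_pivot [([0.5793, 0.1893, 0.0005], 0.61), ([0.522, 0.2635, 0.1324], 0.55)]
keeper_rear_pivot [([0.6293, 0.1164, 0.1363], 0.65)]
(0, 0.07, 0.14) [0.584  0.2577 0.14  ] [[444.7003 247.3825]]
(0, -0.07, 0.14) [0.57   0.1183 0.14  ] [[205.8534 247.1722]]
(-0.062, 0.07, 0.145) [0.5223 0.2638 0.145 ] [[456.4451 139.1046]]
(0.062, -0.07, 0.145) [0.6317 0.1122 0.145 ] [[211.8332 345.554 ]]
```

View pics/k.png

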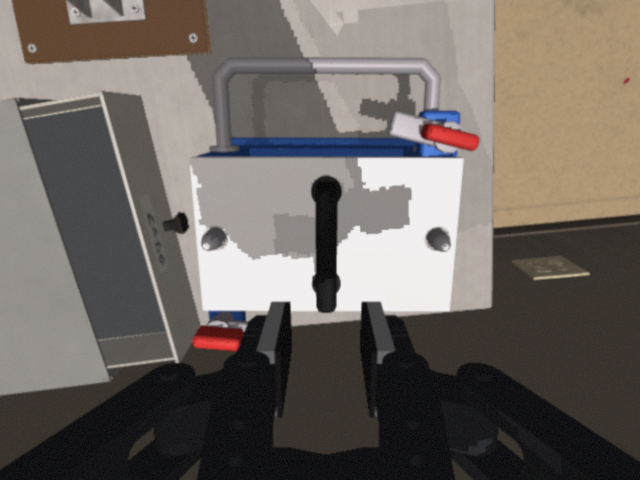

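The plate is seated (z 0.112, pins through both holes). The front keeper's red grip is at (452,137), its wing pointing about -0.2 rad. The rear grip is at (219,338). Next I'll go over the front keeper with the jaws across its rib.

```bash
python3 -m creep '.3 .05 .05 0 .057;.3 .1 .1 0 .114;.3 .15 .15 0 .17;.3 .2 .2 0 .228;.3 .25 .25 0 .285;.3 .3 .3 0 .34;.3 .35 .35 0 .4;.3 .423 .464 0 .456;.3 .423 .464 0 .513;.3 .423 .464 0 .56;.3 .423 .464 0 .56;.3 .423 .464 0 .56'|head -3; python3 - <<'E'
from h import *
o,_=state();print(o["joint_pos"]);rel([.5223,.2638,.152],np.radians(-16))
im=camera("wrist")[:,:,::-1];p=camera_params("wrist");cv2.imwrite("pics/kf.png",im)
h=cv2.cvtColor(im,cv2.COLOR_BGR2HSV);m=(((h[...,0]<6)|(h[...,0]>174))&(h[...,1]>150)&(h[...,2]>60)).astype(np.uint8)
n,l,s,c=cv2.connectedComponentsWithStats(m)
for i in range(1,n):
  if s[i,4]>150:
    ys,xs=np.where(l==i);P=onz(np.c_[xs,ys],p,.141)[:,:2];w,v=np.linalg.eigh(np.cov(P.T));print(s[i],P.mean(0),np.sqrt(w*12),"axis deg",np.degrees(np.arctan2(v[1,1],v[0,1])))
E
```

```text
clock: 56.8
eef_pos: [0.5229, 0.2639, 0.2586]
tool_rot: [0.801, 0.599, -0.0, -0.0]
t 56.8 tcp [0.5229 0.2639 0.2586] x [ 0.2819  0.9595 -0.0002] z [-0.0002 -0.0001 -1.    ] w 0.0253 F [-0.9477  1.3168 -0.6651]
[0.4673 0.4124 0.2609 1.4195 0.     2.3238]
t 56.8 tcp [0.5229 0.2639 0.2586] x [ 0.2819  0.9595 -0.0002] z [-0.0002 -0.0001 -1.    ] w 0.0253 F [-0.9477  1.3168 -0.6651]
rel [0.5223, 0.2638, 0.152] -> [-0.002 -0.004  0.71 ] turn -0.0020610253316838034
[319 222  16  52 685] [0.5215 0.2636] [0.0079 0.0306] axis deg 71.19212084970225
[534 381  21  26 316] [0.6314 0.1279] [0.0078 0.0206] axis deg 114.95099040907041
```

The measured rib centre (0.5215,0.2636) and axis at 71° match the pivot, so the joint angle is about -0.23. I'll grip and turn it.

```bash
python3 -m creep '.3 0 -.001 .2 .012;.3 0 -.001 .4 .012;.3 0 -.001 .6 .012;.3 0 -.001 .71 .012;.3 0 -.001 .71 .012;.3 0 -.001 .71 .012;0 0 -.001 .71 .012;0 0 -.001 .71 .012;0 0 -.001 .71 .012;0 0 -.001 .71 .012'; python3 -m creep '0 0 0 0 -.05;0 0 0 0 -.1;0 0 0 0 -.15;0 0 0 0 -.15'
```

```text
clock: 58.1
eef_pos: [0.5234, 0.2644, 0.1537]
tool_rot: [0.812, 0.583, 0.001, 0.0]
ft_force: [-2.0, -0.3, 5.4]
grip_width: 0.0069
grasp_force: 62.0
clock: 58.6
eef_pos: [0.5233, 0.2644, 0.1537]
tool_rot: [0.653, 0.757, 0.001, 0.0]
ft_force: [-1.5, 0.5, 5.4]
grip_width: 0.007
grasp_force: 62.0
```

```bash
python3 -m creep '0 0 0 0 -.05;0 0 0 0 -.1;0 0 0 0 -.15;0 0 0 0 -.2;0 0 0 0 -.25;0 0 0 0 -.3;0 0 0 0 -.35;0 0 0 0 -.4;0 0 0 0 -.415;0 0 0 0 -.415;0 0 0 0 -.415';python3 -m creep '.3 0 0 0 0;.3 0 0 0 0;.3 0 0 0 0;.3 0 0 -.15 0;.3 0 0 -.4 0;.3 0 0 -.7 0;.3 0 0 -.7 0;.3 0 0 -.7 0;.3 0 0 -.7 0'; cat > red.py <<'E'
from h import *
import sys
o,_=state()
im=camera("wrist")[:,:,::-1];p=camera_params("wrist");cv2.imwrite("pics/kf2.png",im)
h=cv2.cvtColor(im,cv2.COLOR_BGR2HSV);m=(((h[...,0]<6)|(h[...,0]>174))&(h[...,1]>150)&(h[...,2]>60)).astype(np.uint8)
n,l,s,c=cv2.connectedComponentsWithStats(m)
for i in range(1,n):
  if s[i,4]>150:
    ys,xs=np.where(l==i);P=onz(np.c_[xs,ys],p,.141)[:,:2];w,v=np.linalg.eigh(np.cov(P.T));print(s[i],P.mean(0),np.sqrt(w*12),"axis deg",np.degrees(np.arctan2(v[1,1],v[0,1]))%180)
E
python3 red.py
```

```text
clock: 59.98
eef_pos: [0.5232, 0.2643, 0.1537]
tool_rot: [0.06, 0.998, 0.001, 0.001]
ft_force: [-0.9, 0.2, 5.8]
grip_width: 0.0075
grasp_force: 62.1
clock: 61.1
eef_pos: [0.5221, 0.2636, 0.2555]
tool_rot: [0.061, 0.998, -0.001, -0.001]
ft_force: [-0.4, -0.5, -0.1]
grip_width: 0.0257
grasp_force: 0.0
t 61.1 tcp [0.5221 0.2636 0.2555] x [-0.9927  0.1209  0.0027] z [-0.0029 -0.0015 -1.    ] w 0.0257 F [-0.371  -0.4822 -0.0613]
[320 227  15  52 684] [0.5222 0.2641] [0.0077 0.0306] axis deg 172.49989207086497
```

The front keeper's grip axis is now at 172.5°, which makes the joint about 1.54 rad. Now the rear one.

```bash
python3 -m creep '.3 -.1 -.1 0 .055;.3 -.2 -.2 0 .11;.3 -.3 -.3 0 .165;.3 -.4 -.4 0 .22;.3 -.5 -.5 0 .275;.3 -.6 -.65 0 .33;.3 -.7 -.8 0 .385;.3 -.8 -.9 0 .44;.3 -.849 -.911 0 .495;.3 -.849 -.911 0 .544;.3 -.849 -.911 0 .544;.3 -.849 -.911 0 .544'|head -3;python3 -m creep '.3 0 0 0 0;.3 0 0 0 0;.3 0 0 0 0'|head -2; python3 red.py; python3 - <<'E'
from h import *
rel([.6322,.1125,.152],np.radians(-16))
E
```

```text
clock: 62.65
eef_pos: [0.6324, 0.113, 0.2566]
tool_rot: [0.792, 0.611, -0.001, -0.0]
clock: 63.02
eef_pos: [0.6327, 0.113, 0.2573]
t 63.02 tcp [0.6327 0.113  0.2573] x [0.2561 0.9667 0.    ] z [ 0.0002  0.     -1.    ] w 0.0258 F [-0.4737 -0.0478  0.5892]
[  16   14   70   28 1405] [0.5259 0.2625] [0.0101 0.0325] axis deg 168.2874599564468
[317 219  16  52 696] [0.6313 0.1152] [0.0079 0.0303] axis deg 78.90818278108647
[   0  387   56   57 1338] [0.4076 0.054 ] [0.0136 0.0546] axis deg 23.711359046869376
t 63.08 tcp [0.6327 0.113  0.2573] x [0.2562 0.9666 0.0001] z [ 0.0002  0.     -1.    ] w 0.0262 F [-0.3022  0.6055 -0.0346]
rel [0.6322, 0.1125, 0.152] -> [-0.004 -0.003  0.702] turn 0.006419559099903705
```

```bash
python3 -m creep '.3 -.001 -.002 .2 -.02;.3 -.001 -.002 .4 -.02;.3 -.001 -.002 .6 -.02;.3 -.001 -.002 .705 -.02;.3 -.001 -.002 .705 -.02;.3 -.001 -.002 .705 -.02;0 -.001 -.002 .705 -.02;0 -.001 -.002 .705 -.02;0 -.001 -.002 .705 -.02;0 -.001 -.002 .705 -.02'; python3 -m creep '0 0 0 0 -.05;0 0 0 0 -.1;0 0 0 0 -.15;0 0 0 0 -.2;0 0 0 0 -.25;0 0 0 0 -.3;0 0 0 0 -.35;0 0 0 0 -.4;0 0 0 0 -.45;0 0 0 0 -.5;0 0 0 0 -.522;0 0 0 0 -.522';python3 -m creep '.3 0 0 0 0;.3 0 0 0 0;.3 0 0 0 0;.3 0 0 -.15 0;.3 0 0 -.4 0;.3 0 0 -.7 0;.3 0 0 -.7 0;.3 0 0 -.7 0;.3 0 0 -.7 0';python3 red.py
```

```text
clock: 64.32
eef_pos: [0.6325, 0.1132, 0.1533]
tool_rot: [0.773, 0.634, 0.001, 0.0]
ft_force: [-2.9, 0.8, 6.5]
grip_width: 0.0072
grasp_force: 61.7
clock: 65.82
eef_pos: [0.6314, 0.1125, 0.1533]
tool_rot: [0.064, 0.998, -0.0, -0.0]
ft_force: [-6.1, -1.5, 8.6]
grip_width: 0.007
grasp_force: 62.0
clock: 66.95
eef_pos: [0.6317, 0.1127, 0.2546]
tool_rot: [0.064, 0.998, -0.0, -0.002]
ft_force: [-0.8, -0.4, 0.1]
grip_width: 0.0257
grasp_force: 0.0
t 66.95 tcp [0.6317 0.1127 0.2546] x [-0.9919  0.1271  0.0031] z [-0.0032 -0.0006 -1.    ] w 0.0257 F [-0.7668 -0.3592  0.0678]
[ 575    0   36   47 1336] [0.5279 0.2609] [0.0149 0.021 ] axis deg 167.23540003306286
[318 220  15  53 717] [0.6272 0.1126] [0.0079 0.0305] axis deg 172.77150856592314
```

Both keepers are across at about 1.54 rad. Now the tag.

```bash
python3 -m creep '.55 .3 0 -.2 .05;.55 .6 0 -.2 .1;.55 .9 .05 -.2 .15;.55 1 .1 -.2 .2;.55 1 .1 -.2 .25;.55 1 .1 -.2 .3;.55 1 .1 -.2 .35;.55 1 .1 -.2 .4;.55 1 .1 -.2 .45;.55 1 .1 -.2 .49;.55 1 .1 -.2 .49'|head -3; python3 - <<'E'
from h import *
rel([.375,.15,.27],np.radians(-5.85))
E
```

```text
clock: 68.38
eef_pos: [0.4851, 0.1467, 0.2856]
tool_rot: [0.74, 0.673, -0.001, -0.0]
t 68.38 tcp [0.4851 0.1467 0.2856] x [ 0.0944  0.9955 -0.0007] z [-0.0017 -0.0005 -1.    ] w 0.0469 F [ 0.1058 -0.3575  0.0617]
rel [0.375, 0.15, 0.27] -> [-0.047 -0.733  0.105] turn 0.002402377348993172
```

```bash
python3 -m creep '.55 0 -.3 .1 .0024;.55 -.047 -.6 .1 .0024;.55 -.047 -.733 .1 .0024;.55 -.047 -.733 .1 .0024;.55 -.047 -.733 .1 .0024;.55 -.047 -.733 .1 .0024;.55 -.047 -.733 .1 .0024'|head -3; cat > tag.py <<'E'
from h import *
import scipy.optimize as so
o,Rm=state()
im=camera("wrist")[:,:,::-1].copy();p=camera_params("wrist")
for t in("tag","tag_saddle"):print(t,[(d["at"],d["conf"]) for d in spot_point(t,"wrist")][:2])
h=cv2.cvtColor(im,cv2.COLOR_BGR2HSV);m=((h[...,0]>20)&(h[...,0]<34)&(h[...,1]>130)&(h[...,2]>60)).astype(np.uint8)
n,l,s,c=cv2.connectedComponentsWithStats(m);i=1+np.argmax(s[1:,4]);print(s[i])
g=cv2.GaussianBlur(im,(3,3),0).astype(np.float32);G=np.minimum(sum(cv2.Sobel(g[...,k],-1,1,0)**2+cv2.Sobel(g[...,k],-1,0,1)**2 for k in range(3))**.5,150)
samp=lambda P:cv2.remap(G,*[v.astype(np.float32).reshape(-1,1) for v in proj(P,p).T],1)
u=np.linspace(-1,1,50)
L=np.vstack([np.c_[u*.012,np.full(50,k*.04)] for k in(-1,1)]+[np.c_[np.full(50,k*.012),u*.04] for k in(-1,1)]);L=np.c_[L,np.full(200,.065)]
W=lambda x:R.from_euler("z",x[2]).apply(L)+[x[0],x[1],0]
b=so.differential_evolution(lambda x:-samp(W(x)).mean(),[(.355,.39),(.19,.225),(-.6,.6)],seed=1,popsize=30)
print("tag",b.x,b.fun)
for v in proj(W(b.x),p): cv2.circle(im,tuple(int(k) for k in v),0,(0,0,255),-1)
cv2.imwrite("pics/tag.png",im)
E
python3 tag.py
```

```text
clock: 69.25
eef_pos: [0.376, 0.1503, 0.2712]
tool_rot: [0.743, 0.669, -0.0, -0.0]
t 69.25 tcp [0.376  0.1503 0.2712] x [ 0.1036  0.9946 -0.0002] z [-0.0004 -0.0002 -1.    ] w 0.0468 F [0.0768 0.8484 0.3622]
tag [([0.376, 0.2069, -0.0021], 0.72)]
tag_saddle [([0.3721, 0.2101, 0.0658], 0.76)]
[ 285   83   59  111 3240]
tag [0.3719 0.207  0.1818] -149.18873596191406
```

View pics/tag.png

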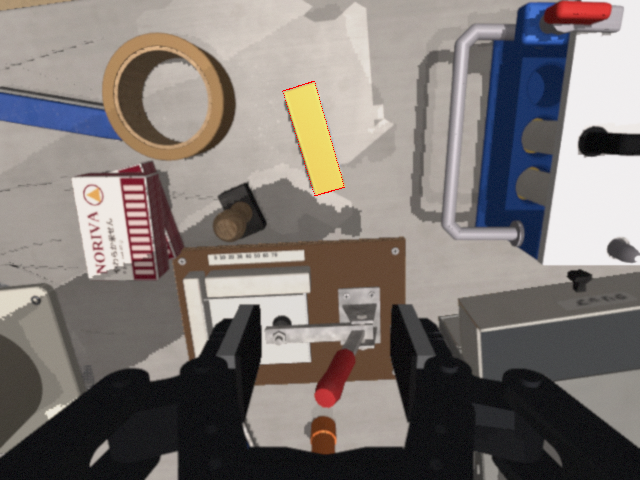

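The tag's top fits at (315,138): tag at (0.372,0.207), yaw 0.182. Picking it across its thickness.

```bash
python3 -m creep '.55 .374 -.059 0 -.05;.55 .374 -.059 0 -.091;.55 .374 -.059 .3 -.091;.55 .374 -.059 .6 -.091;.55 .374 -.059 .9 -.091;.55 .374 -.059 .95 -.091;.55 .374 -.059 .95 -.091;.55 .374 -.059 .95 -.091;.55 .374 -.059 .95 -.091'|head -3;python3 - <<'E'
from h import *
rel([.373,.207,.062],.182)
E
```

```text
clock: 70.53
eef_pos: [0.3735, 0.2077, 0.1305]
tool_rot: [0.64, 0.769, 0.002, 0.001]
t 70.53 tcp [0.3735 0.2077 0.1305] x [-0.1812  0.9834  0.0011] z [ 0.0029  0.0016 -1.    ] w 0.0465 F [ 0.3136  0.6602 -0.5656]
rel [0.373, 0.207, 0.062] -> [-0.004 -0.006  0.457] turn 6.900111876075064e-05
```

```bash
python3 -m creep '.55 -.004 -.004 .2 0;.55 -.004 -.004 .4 0;.55 -.004 -.004 .45 0;.55 -.004 -.004 .45 0;.55 -.004 -.004 .45 0;.3 -.004 -.004 .45 0;0 -.004 -.004 .45 0;0 -.004 -.004 .45 0;0 -.004 -.004 .45 0;0 -.004 -.004 .45 0;0 -.004 -.004 .45 0'; python3 -m creep '0 0 0 -.15 0;0 0 0 -.4 0;0 0 0 -.7 0;0 0 0 -.95 0.04;0 0 0 -.95 .0905;0 0 0 -.95 .0905;0 0 0 -.95 .0905;0 0 0 -.95 .0905';python3 - <<'E'
from h import *
rel([.4728,.1985,.135],np.radians(-5.85))
E
```

```text
clock: 71.9
eef_pos: [0.3727, 0.2068, 0.0624]
tool_rot: [0.64, 0.769, 0.001, 0.0]
ft_force: [-0.1, 0.0, 5.2]
grip_width: 0.0235
grasp_force: 59.0
clock: 72.9
eef_pos: [0.3715, 0.2061, 0.2033]
tool_rot: [0.742, 0.671, -0.001, -0.0]
ft_force: [-0.4, 0.9, -0.8]
grip_width: 0.0231
grasp_force: 59.0
t 72.9 tcp [0.3715 0.2061 0.2033] x [ 0.1006  0.9949 -0.001 ] z [-0.0015 -0.0008 -1.    ] w 0.0231 F [-0.3554  0.8593 -0.8434]
rel [0.4728, 0.1985, 0.135] -> [0.018 0.678 0.454] turn 0.0004182569829102211
```

```bash
python3 -m creep '0 .018 .25 0 0;0 .018 .5 0 0;0 .018 .678 0 0;0 .018 .678 .1 0;0 .018 .678 .25 0;0 .018 .678 .25 0;0 .018 .678 .25 0;0 .018 .678 .25 0;0 .018 .678 .25 0;0 .018 .678 .25 0'|head -4;python3 - <<'E'
from h import *
rel([.4728,.1985,.0865],np.radians(-5.85))
c=np.zeros((480,800,3),np.uint8)
s=camera("side")[:,:,::-1];w=camera("wrist")[:,:,::-1]
c[:,:400]=cv2.resize(s[220:364,190:310],(400,480));c[:,400:]=cv2.resize(w[100:436,180:460],(400,480))
cv2.imwrite("pics/th.png",c)
E
```

```text
clock: 74.15
eef_pos: [0.4735, 0.1988, 0.1669]
tool_rot: [0.742, 0.67, 0.0, 0.0]
ft_force: [0.5, -1.5, 0.1]
t 74.15 tcp [0.4735 0.1988 0.1669] x [0.1017 0.9948 0.0005] z [ 0.0008  0.0004 -1.    ] w 0.0228 F [ 0.4652 -1.4732  0.0844]
rel [0.4728, 0.1985, 0.0865] -> [-0.003 -0.005  0.536] turn 5.71159199769818e-05
```

View pics/th.png

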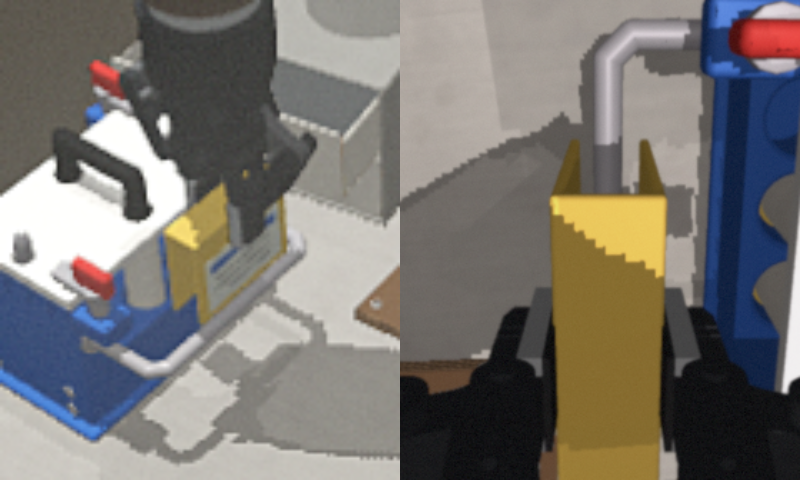

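The wrist crop shows the bar at (608,180), centred between the tag's flaps at (570,180) and (650,180). Lowering and releasing.

```bash
python3 -m creep '0 0 -.003 .1 0;0 0 -.003 .2 0;0 0 -.003 .3 0;0 0 -.003 .4 0;0 0 -.003 .48 0;0 0 -.003 .536 0;0 0 -.003 .536 0;0 0 -.003 .536 0;0 0 -.003 .536 0'; python3 -m creep '.2 0 0 0 0;.35 0 0 0 0;.45 0 0 0 0;.45 0 0 0 0;.45 0 0 -.1 0;.45 0 0 -.3 0;.45 0 0 -.6 0;.45 0 0 -1 0;.45 0 0 -1 0'; python3 -m creep '.45 0 -.2 -.2 0;.45 -.3 -.5 -.2 0;.45 -.6 -.8 -.2 0;.45 -.6 -.8 -.2 0;.45 -.6 -.8 -.2 0;.45 -.6 -.8 -.2 0;.45 -.6 -.8 -.2 0;.45 -.6 -.8 -.2 0'|head -2;python3 - <<'E'
from h import *
s=camera("side")[:,:,::-1]
for t in("tag_saddle","tag","plate"):print(t,[(d["at"],d["conf"]) for d in spot_point(t,"side")][:2])
w=camera("wrist")[:,:,::-1]
for t in("tag_saddle","plate"):print(t,[(d["at"],d["conf"]) for d in spot_point(t,"wrist")][:2])
c=np.zeros((480,800,3),np.uint8);c[:,:400]=cv2.resize(s[220:364,170:290],(400,480));c[:,400:]=cv2.resize(w,(400,300+180))
cv2.imwrite("pics/end.png",c)
E
```

```text
clock: 75.38
eef_pos: [0.4731, 0.1988, 0.0862]
tool_rot: [0.742, 0.67, 0.0, 0.0]
ft_force: [-0.4, 0.2, -0.1]
grip_width: 0.023
grasp_force: 59.2
clock: 76.5
eef_pos: [0.476, 0.2001, 0.2428]
tool_rot: [0.742, 0.67, 0.006, 0.002]
ft_force: [1.3, -0.7, 0.5]
grip_width: 0.0383
grasp_force: 0.0
clock: 77.5
eef_pos: [0.3448, 0.1218, 0.2658]
tag_saddle [([0.4758, 0.1989, 0.0842], 0.97), ([0.4726, 0.1963, 0.0172], 0.54)]
tag [([0.4729, 0.1965, 0.0174], 0.93)]
plate [([0.5767, 0.1886, 0.108], 0.72)]
tag_saddle [([0.4675, 0.2013, 0.0881], 0.75), ([0.5332, -0.0609, 0.1247], 0.44)]
plate []
```

View pics/end.png

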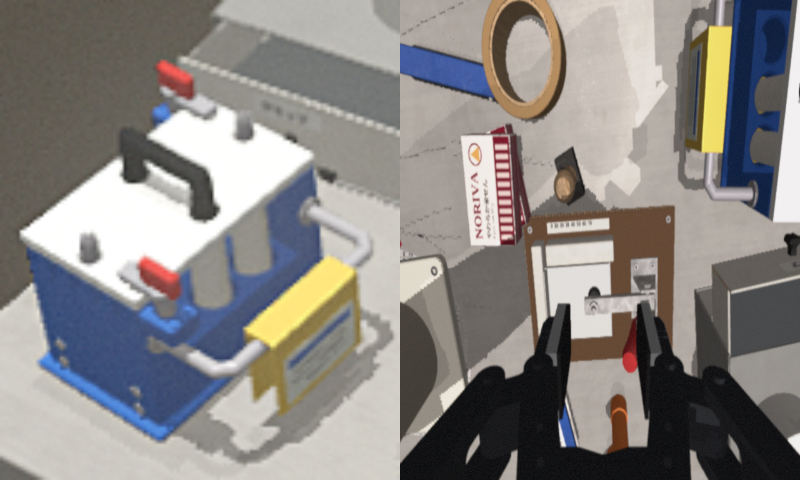

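The end view shows the plate flush on both pins, both red keepers (159,278) and (176,78) across its edges, the tag hanging on mid-bar (305,335), and the gripper clear. Handing in.

```bash
python3 -c "
from workcell import ticket
print(ticket.job_done())"
```

```text
the job is handed in; nothing more can be done
None
```

I packed all four glue sticks in the rack, seated the plate flush, turned both keepers across it, hung the tag on the bar's middle and handed the job in at about 78 s; the hand-in call returned no verdict.

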